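Lay out the carver's tool board

ROBOT

A 6-joint arm with a two-finger parallel gripper is mounted at the origin on the work surface. World frame = base frame: x ahead of the robot, y to its left, z up, the work surface at z = 0. Lengths are in mm, angles in rad, forces in N, time in s.
With the tool pointing down it reaches from about 400 to 825 mm from the base axis. Payload 7 kg.
Tool frame: the origin (TCP) lies between the finger pads; the fingertips stand 19 mm ahead of it and the grasp point (between the pads) is the TCP (ctrl.tip_extent is the distance from the TCP to the fingertips, in mm); z points along the fingers, y is the direction in which the jaws open and shut (so a half turn about z gives the same grasp; the last joint's range is limited). The gripper opens to 85 mm and grips with 20 to 120 N. Pads are 22 mm wide; open, the fingers measure 114 mm over their backs; the gripper's body (76 mm by 85 mm) begins 54 mm behind the grasp point. The pads swing forward as they close: fully open they stand 13 mm farther back than shut.
Start: joints at [1.527, 0.359, 0.012, 0, -1.224, -0.288], TCP at [219.886, 638.158, 227.502] pointing down, gripper open.
Joint ranges: [-3.07, 3.07], [-1.43, 2.12], [-1.02, 1.25], [-3.03, 1.67], [-3.05, -0], [-3.03, 3.03]. Speed limits (rad/s): [2.39, 2.39, 3.01, 3.14, 3.14, 3.14].

INTERFACE

Orientations are given as a unit quaternion [x, y, z, w].
In Python, from station import monitor, vision, close_job, ctrl gives the robot as it stands.
- The arm moves only by the tool arm_command, never from a script. Its argument "motion" is a list of rows, each an object of numbers: "hand": the opening, from 0 (shut) to 1 (fully open); "dx", "dy", "dz": the shift along the tool's x, y, z in mm; "rx", "ry", "rz": the turn, a rotation vector about the tool's x, y, z in rad. In form: [{"hand": .., "dx": .., "dy": .., "dz": .., "rx": .., "ry": .., "rz": ..}, ...]. A call has 1 to 12 rows; each row is the pose to reach, as a shift and turn from the pose measured when the call began, along the tool's axes at that moment; what a row does not reach only later rows make up. A row lasts 1/12 s, in which the tool goes at most 41.7 mm and 7.16 degrees, less where a joint would pass 70% of its speed; a pose out of reach is approached as far as the arm can. A call with a gripper value outside its range is refused whole. The fingers move at their own pace and stop on an object; "newtons" is the grip in N (left out, the last holds). Time passes only in rows, so rows that repeat a pose let the fingers close. It gives the time, the measured TCP pose, the force and the opening at its end, in the units of the state.
- monitor.observe(): the state, without advancing time (a new reading comes with each control period).
- vision.read_camera(name): name is "side" or "top" or "wrist"; returns the picture (400x640x3 uint8, red, green, blue); there is no depth.
- vision.get_calibration(name): a dict with "intrinsics" (3x3 intrinsics, pixels), "eye" and "attitude" of the camera in the world. Camera axes: x right, y down, z forward; pixel columns grow to the right and rows downward; lengths in mm; the calibration is good to about 2 mm. A picture is of the moment at which its call begins: read the wrist's pose just before it. get_calibration takes no time and is no camera call; for the wrist camera it gives the pose at the moment of the call.
- close_job(): hands the job in, once; it reports no verdict.
The state is a dict: "time_s": time; "joints": joint angles; "qvel": joint speeds; "tau": joint torques, N m; "eef_pos": TCP position; "eef_rot": TCP orientation; "wrist_force": force on the tool from outside, world axes, zero at the start; "torque": the same for the moment, N m; "width": finger opening in mm.
Only numpy, scipy, OpenCV 4.12 (cv2) and the standard library are available. Lean on these libraries where they do the work, as an engineer would, in place of code of your own. Each camera call takes 0.05 s, during which the arm holds its last target. There are 200 camera calls.

TASK

Set the bench up for carving: on the tool board, lay the whetstone flat in the middle of the field next to the fence, parallel to the fence; stand the large tin in the middle of the centre field with the small tin centred on top of it; and stand the mallet on the face of its head in the middle of the last field, handle pointing straight away from the fence. Stand the black arch weight, legs down, in the centre of the log slice. Leave the jar, the wood offcut and the brass ring where they are.

Things in the scene. Friction and masses are not known exactly. Their poses are not given: they have to be found in the camera images.
- board: Fixed pale wooden board (sizes in mm), 320 long (x), 120 wide (y), top 12 above table; origin: underside centre. Metal fence 15 thick, 15 high across its +x end (far from the robot), inner face x=145. Dark scribed lines at x=30 and x=-65 part it into three fields, middles (y=0): by the fence x=87.5, centre x=-17.5, last (open end) x=-112.5. On robot's left or right, yaw within 0.2 rad.
- log: Log slice, fixed (sizes in mm): round slice of a log with dark bark, 180 across, flat top 50 above the table. Origin: centre of its underside.
- mallet: Wooden mallet (sizes in mm), 0.22 kg, standing on its head's flat face: upright cylinder 56 in diameter, 85 high; round handle 20 thick sticks out sideways along -x, centreline 48 up, its end 140 from the head axis. Origin: head's underside centre. Grip the head across y, pads about 60 up. Centre of mass 12 towards the handle. Handle starts within 0.5 rad of pointing towards world -x.
- stone: Whetstone, grey rectangular bar 100 mm long (its x), 40 mm wide (y), 22 mm high, about 0.2 kg, lying flat. Origin: centre of its underside.
- weight: Black iron half-pipe (sizes in mm) like a small tunnel, standing on its two legs, 0.38 kg: 70 long (x), 54 wide over the legs (y), 42 high, wall 7; lowest 15 of the sides upright. Origin: centre between the legs at their undersides. Grip it low from outside, across y.
- large_tin: Large plain metal tin, closed: cylinder 64 mm in diameter, 36 mm high, about 0.16 kg, flat top, standing. Origin: centre of its underside.
- small_tin: Small plain metal tin, closed: cylinder 44 mm in diameter, 26 mm high, about 0.07 kg, standing. Origin: centre of its underside.
- jar: Bystander, loose: amber glass jar with dark lid, 52 mm in diameter, 65 mm high. Origin: centre of its underside.
- offcut: Bystander, loose: small pale wooden block 35 x 24 x 16 mm high. Origin: centre of its underside.
- ring: Bystander, loose: brass ring lying flat, 30 mm outside diameter, 18 mm hole, 14 mm high. Origin: centre of its underside.
Not all that is in view belongs to the job. Of the things like the stone, leave any that is turquoise; of the rest the larger one is meant.

How it is judged (in metres and radians):
At the end, for the whole second after the job is handed in: Stone, large tin and mallet upright on the board, 15 mm each way from their field middles; stone 0.2 rad from the fence line, handle 0.3 rad from straight away; small tin on large, axes within 10 mm; weight upright within 15 mm of the log centre; all at rest; bystanders within 20 mm of start (x of stone in the frame of board between 0.0725 and 0.1025 m and y of stone in the frame of board between -0.015 and 0.015 m and z of stone in the frame of board between 0.007 and 0.017 m and angle between each of stone, large_tin, mallet, small_tin, weight's own z axis and vertical below 0.12 rad and linear speed of each of stone, large_tin, mallet, small_tin, weight below 0.02 m/s and angular speed of each of stone, large_tin, mallet below 0.2 rad/s and angle between the x axis of stone and the y axis of board, either way round below 0.2 rad and x of large_tin in the frame of board between -0.0325 and -0.0025 m and y of large_tin in the frame of board between -0.015 and 0.015 m and z of large_tin in the frame of board between 0.007 and 0.017 m and x of mallet in the frame of board between -0.1275 and -0.0975 m and y of mallet in the frame of board between -0.015 and 0.015 m and z of mallet in the frame of board between 0.007 and 0.017 m and angle between the x axis of mallet and the x axis of board, either way round below 0.3 rad and x of board in the frame of mallet above 0.05 m and horizontal distance between small_tin and large_tin below 0.01 m and z of small_tin in the frame of large_tin between 0.032 and 0.04 m and horizontal distance between weight and log below 0.015 m and z of weight in the frame of log between 0.045 and 0.056 m and distance of each of jar, offcut, ring from where it was at the start of the episode below 0.02 m); the robot touches nothing.
It fails at once if a bystander (jar, offcut or brass ring) was pushed more than 30 mm (distance of any of jar, offcut, ring from where it was at the start of the episode above 0.03 m).
It also fails if it takes over 118 s, if anything falls off the work surface, if the arm or the gripper's body presses on something with over 40 N, if the wrist force passes 120 N, or if a joint passes its speed limit or range.

## Working session

There is one attempt and no reset: what is moved stays moved. The work goes in short steps, Python scripts to look and compute and a tool call to move; the robot and the scene stay as the last step left them, time stands still between calls to the robot, and variables do not carry over. Pictures are saved under pics/ and viewed, about 12 in all and at most 16, crops included, and the job is handed in when it is done.

Besides the shell and the picture viewer there is one more tool, called after "Request:" in YAML: its name, and indented under it one key for each argument. arm_command: Moves the arm, as the interface text tells. Its arguments: {"type":"object","properties":{"motion":{"type":"array","items":{"type":"object","properties":{"hand":{"type":"number"},"dx":{"type":"number"},"dy":{"type":"number"},"dz":{"type":"number"},"rx":{"type":"number"},"ry":{"type":"number"},"rz":{"type":"number"}}}},"newtons":{"type":"number"}},"required":["motion"]}

```bash
ls; mkdir -p pics; cat > h.py <<'E'
import numpy as np, cv2
from scipy.spatial.transform import Rotation as R
from station import monitor, vision, close_job, ctrl
def cal(n):
    c=vision.get_calibration(n); return np.array(c["intrinsics"]),np.array(c["eye"],float),c["attitude"]
def rot(a):
    a=np.array(a,float); return R.from_quat(a).as_matrix() if a.size==4 else a.reshape(3,3)
def grab(n,f):
    c=cal(n); im=vision.read_camera(n); cv2.imwrite(f,im[:,:,::-1]); return im,c
def ray(c,px,z):
    K,e,a=c; px=np.atleast_2d(px).astype(float)
    d=np.c_[px,np.ones(len(px))]@np.linalg.inv(K).T@rot(a).T
    return e+d*((z-e[2])/d[:,2])[:,None]
def proj(c,p):
    K,e,a=c; q=(np.atleast_2d(p)-e)@rot(a)@K.T; return q[:,:2]/q[:,2:]
E
python3 - <<'E'
from h import *
for n in("top","side","wrist"):
    im,c=grab(n,f"pics/{n}0.png"); print(n,c)
s=monitor.observe(); print({k:s[k] for k in("time_s","eef_pos","eef_rot","wrist_force","width")}, ctrl.tip_extent)
E
```

```text
pics
top (array([[482.76660361,   0.        , 318.65967243],
       [  0.        , 482.76660361, 205.10984009],
       [  0.        ,   0.        ,   1.        ]]), array([3.85583386e+02, 8.18440742e-01, 1.07072305e+03]), array([-0.69765752,  0.71457386, -0.04137139,  0.03076656]))
side (array([[518.85749172,   0.        , 305.91403135],
       [  0.        , 518.85749172, 202.1836619 ],
       [  0.        ,   0.        ,   1.        ]]), array([208.33416692, 613.62089265, 779.10326776]), array([-0.20513071,  0.90625892, -0.3628025 ,  0.07064354]))
wrist (array([[360.06991829,   0.        , 315.75461284],
       [  0.        , 360.06991829, 199.51028967],
       [  0.        ,   0.        ,   1.        ]]), array([285.23639358, 615.94897827, 371.86301912]), array([-0.57545116,  0.80614075,  0.11161307, -0.08084286]))
{'time_s': 0.15, 'eef_pos': array([219.77035083, 637.8304796 , 226.76152171]), 'eef_rot': array([ 9.86263659e-01, -1.65177430e-01, -5.27642693e-05,  6.38871040e-04]), 'wrist_force': array([-0.03006661,  0.27254603, -0.18927971]), 'width': 85.3950413475664} 19.0
```

View pics/top0.png

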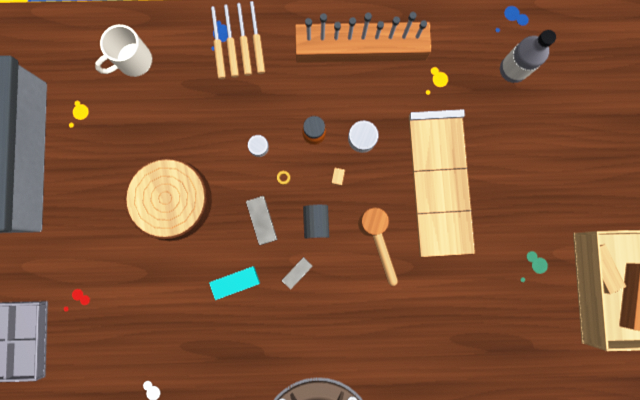

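View pics/side0.png

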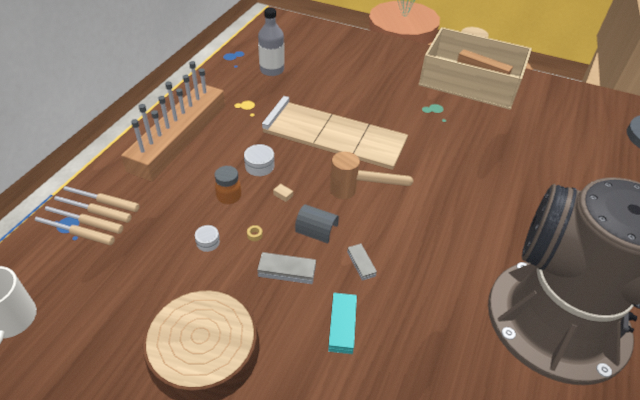

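The top view shows the stone candidates: the larger grey bar at (261,220), the smaller grey bar at (297,273) and the turquoise bar at (234,283). The larger grey bar at (261,220) fits. The other things I need are the large tin (364,136), small tin (258,145), arch (316,221), mallet head (375,221), board (443,183) and log (166,199). The bystanders are the jar (314,128), offcut (338,176) and ring (284,177). I'll confirm these in an enlarged crop and measure.

```bash
cat > meas.py <<'E'
from h import *
K=np.ones((3,3),np.uint8)
def blob(im,mask,seed,r):
    m=np.zeros(mask.shape,np.uint8); x,y=seed
    m[y-r:y+r,x-r:x+r]=mask[y-r:y+r,x-r:x+r]
    m=cv2.morphologyEx(m.astype(np.uint8),cv2.MORPH_OPEN,K)
    cs,_=cv2.findContours(m,cv2.RETR_EXTERNAL,cv2.CHAIN_APPROX_NONE)
    return max(cs,key=cv2.contourArea)[:,0,:]
if __name__=="__main__":
    im=cv2.imread("pics/top0.png"); c=cal("top")
    hsv=cv2.cvtColor(im,cv2.COLOR_BGR2HSV); H,S,V=cv2.split(hsv)
    grey=(S<90)&(V>75)
    def rect(n,m,seed,r,z):
        b=blob(im,m,seed,r); p=ray(c,b,z)[:,:2].astype(np.float32)
        print(n,cv2.minAreaRect(p),len(b)); return b
    out=im.copy()
    L=[rect("stone",grey,(261,220),32,22),rect("small bar",grey,(297,273),22,15),
     rect("ltin",(S<60)&(V>120),(364,136),22,36),rect("stin",(S<60)&(V>120),(258,145),18,26),
     rect("arch",(S<120)&(V<100),(316,221),22,42),
     rect("board",(V>170)&(S<130),(443,183),80,12),
     rect("log",(V>150)&(S<160),(166,199),48,50),
     rect("mhead",(V>140),(375,221),15,85),rect("handle",(V>160)&(S<170),(387,258),30,58)]
    cv2.drawContours(out,[l.reshape(-1,1,2) for l in L],-1,(255,0,255),1)
    for s in [(261,220),(364,136),(258,145),(316,221),(375,221),(387,258),(443,183),(166,199),(80,330)]: print(s,hsv[s[1],s[0]])
    cv2.imwrite("pics/crop0.png",cv2.resize(out[95:300,210:490],None,fx=2.85,fy=2.85,interpolation=cv2.INTER_CUBIC))
E
python3 meas.py
```

```text
stone ((463.62115478515625, 109.7117919921875), (101.58869171142578, 41.86622619628906), 16.16433334350586) 120
small bar ((346.9158020019531, 35.20714569091797), (29.060035705566406, 68.55789184570312), 43.525489807128906) 65
ltin ((644.6141967773438, -118.09439086914062), (63.63020706176758, 64.92086029052734), 88.21929168701172) 83
stin ((629.5474853515625, 113.95404052734375), (44.059730529785156, 42.57501983642578), 88.78536987304688) 58
arch ((457.3092346191406, 7.634430408477783), (21.37589454650879, 68.46769714355469), 88.7767333984375) 80
board ((540.509765625, -292.4691162109375), (325.1425476074219, 124.2103042602539), 1.7965545654296875) 488
log ((514.3785400390625, 309.3304443359375), (164.90895080566406, 164.38510131835938), 88.74456787109375) 221
mhead ((451.04248046875, -129.89454650878906), (53.422027587890625, 57.52910232543945), 88.06144714355469) 78
handle ((383.6691589355469, -154.4764862060547), (132.27557373046875, 36.40106964111328), 22.5100154876709) 139
(261, 220) [ 25   9 162]
(364, 136) [111  15 237]
(258, 145) [109  15 237]
(316, 221) [105  42 108]
(375, 221) [ 14 162 230]
(387, 258) [ 19 104 241]
(443, 183) [ 21  96 247]
(166, 199) [ 19 103 241]
(80, 330) [ 10 175 109]
```

View pics/crop0.png

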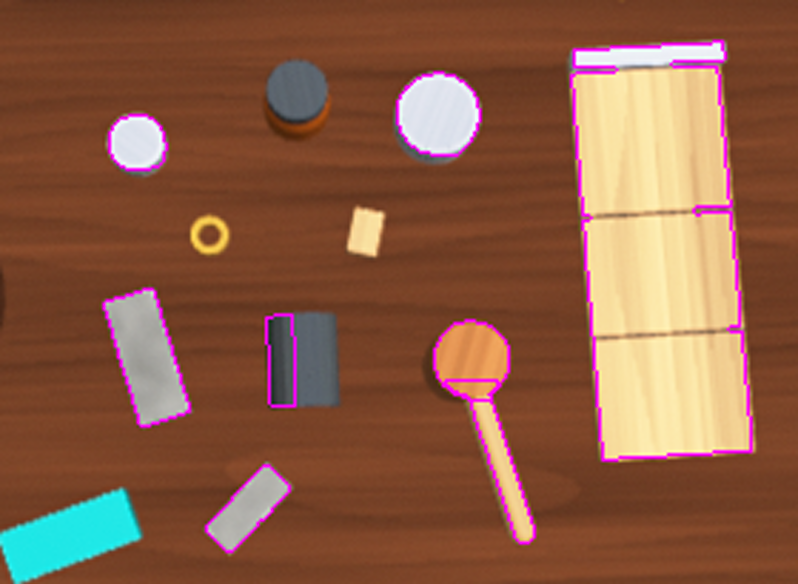

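The crop confirms it: the grey 101x42 mm bar is the stone. The other grey bar is 69x29 mm and the third is turquoise. The tins, mallet and board masks look right. Next I'll refine the board yaw, arch, handle and log.

```bash
cat > m2.py <<'E'
from meas import *
im=cv2.imread("pics/top0.png"); c=cal("top"); H,S,V=cv2.split(cv2.cvtColor(im,cv2.COLOR_BGR2HSV))
# board: side edges row by row
m=(V>170)&(S>60)&(S<150)
Ls,Rs=[],[]
for v in range(126,248):
    u=np.where(m[v,405:480])[0]+405
    if len(u)>30: Ls.append((u[0]-.5,v)); Rs.append((u[-1]+.5,v))
def fit(px,z):
    p=ray(c,px,z)[:,:2].astype(np.float32); return cv2.fitLine(p,cv2.DIST_HUBER,0,.01,.01).ravel()
l,r=fit(Ls,12),fit(Rs,12)
ang=[np.arctan2(f[1]/f[0],1) for f in(l,r)]; print("edge yaw",ang)
bt=[(u,np.where(m[200:275,u])[0].max()+200+.5) for u in range(425,470)]
B=fit(bt,12); print("end yaw",np.arctan2(-B[0]/B[1],1))
ln=[]
for lo,hi in((162,178),(204,220)):
    g=V[lo:hi].astype(float); w=np.clip(np.median(g,0)-g-15,0,None); u0=range(420,462)
    ln.append(fit([(u,(w[:,u]*np.arange(lo,hi)).sum()/w[:,u].sum()) for u in u0 if w[:,u].sum()>10],12)); f=ln[-1]; print("line yaw",np.arctan2(-f[0]/f[1],1))
yaw=np.mean(ang); ex=np.array([np.cos(yaw),np.sin(yaw)]); ey=np.array([-ex[1],ex[0]])
yl,yr=l[2:]@ey,r[2:]@ey; print("width",yl-yr,"end x",B[2:]@ex,"line x",[f[2:]@ex for f in ln])
xs=[ln[0][2:]@ex-30,ln[1][2:]@ex+65,B[2:]@ex+160]; print("origin x est",xs)
o=np.mean(xs[:2])*ex+(yl+yr)/2*ey; print("board",o,yaw)
for n,x in(("stone",87.5),("tin",-17.5),("mallet",-112.5)): print(n,o+x*ex)
# arch
b=blob(im,(S<130)&(V<130)&((H>60)|(V<55)),(316,221),24); print("arch",[cv2.minAreaRect(ray(c,b,z)[:,:2].astype(np.float32)) for z in(15,42)])
b=blob(im,(V>120)&(S<140)&(H>15),(387,262),24); f=fit(b,48); print("handle",f,"yaw",np.arctan2(-f[1]*np.sign(-f[0]),abs(f[0])))
b=blob(im,(V>120),(375,221),15); print("head",cv2.minEnclosingCircle(ray(c,b,85)[:,:2].astype(np.float32)))
b=blob(im,(V>150)&(S<160),(166,199),48); p=ray(c,b,50)[:,:2].astype(np.float32); print("log",cv2.fitEllipse(p),cv2.minEnclosingCircle(p))
for n,sd,r,z in(("jarlid",(314,127),16,65),("off",(338,176),12,16),("ring",(284,177),10,14)):
    mm={"jarlid":(S<130)&(H>60),"off":(V>150),"ring":(V>130)}[n]; print(n,cv2.minAreaRect(ray(c,blob(im,mm,sd,r),z)[:,:2].astype(np.float32)))
E
python3 m2.py
```

```text
edge yaw [np.float32(0.036047522), np.float32(0.03277043)]
end yaw 0.04348369
line yaw 0.035441477
line yaw 0.03510411
width 119.92976 end x 367.15036 line x [np.float32(557.3608), np.float32(462.31903)]
origin x est [np.float32(527.3608), np.float32(527.31903), np.float32(527.1504)]
board [ 537.6466  -290.34253] 0.034408975
stone [ 625.0948  -287.33234]
tin [ 520.157   -290.94458]
mallet [ 425.2132  -294.21277]
arch [((459.31561279296875, -9.258146286010742), (69.64199829101562, 51.86263656616211), 0.9642232656478882), ((457.4299621582031, -9.000446319580078), (67.8609390258789, 50.536251068115234), 0.9642267823219299)]
handle [ 9.5527560e-01  2.9571703e-01  3.6937790e+02 -1.5455661e+02] yaw 0.30020604
head ((450.0509033203125, -130.687744140625), 30.711217880249023)
log ((514.0408325195312, 309.50701904296875), (163.9125213623047, 164.7432403564453), 96.01264953613281) ((513.9955444335938, 309.58258056640625), 83.34261322021484)
jarlid ((655.8646850585938, -8.724210739135742), (40.50072479248047, 43.54418182373047), 88.76461791992188)
off ((557.3579711914062, -60.772300720214844), (25.160978317260742, 36.440242767333984), 77.24444580078125)
ring ((557.9268798828125, 59.82434844970703), (28.74849510192871, 31.354278564453125), 88.93402862548828)
```

Measured, and consistent with the given sizes:

| Thing | Position (x, y), mm | Yaw, rad |
|---|---|---|
| Board | (537.6, -290.3) | 0.034 |
| Stone | (463.6, 109.7) | 0.282 |
| Arch | (458, -9) | 0.017 |
| Mallet | (450.5, -130) | 0.30 |
| Large tin | (644.6, -118) | – |
| Small tin | (629.5, 114) | – |
| Log | (514, 309.5) | – |

I'll do the stone first.

```bash
cat > go.py <<'E'
# usage: go.py x,y,z,yaw ...  -> shifts/turns in the present tool frame (tool pointing down)
import sys; from h import *
s=monitor.observe(); Rm=R.from_quat(s["eef_rot"]); p=np.array(s["eef_pos"])
xa=Rm.as_matrix()[:,0]; print("t",round(s["time_s"],2),"p",p.round(1),"yaw",round(np.arctan2(xa[1],xa[0]),3),"w",round(s["width"],1),"F",np.round(s["wrist_force"],1),"q",np.round(s["joints"],2))
for a in sys.argv[1:]:
    x,y,z,w=map(float,a.split(","))
    T=R.from_euler("z",w)*R.from_euler("x",np.pi)
    print(a,"->",Rm.inv().apply(np.array([x,y,z])-p).round(1),(Rm.inv()*T).as_rotvec().round(3))
E
python3 go.py 463.6,109.7,120,0.282 463.6,109.7,23,0.282
```

```text
t 0.15 p [219.8 637.8 226.8] yaw -0.332 w 85.4 F [-0.   0.3 -0.2] q [ 1.53  0.36  0.01 -0.   -1.22 -0.29]
463.6,109.7,120,0.282 -> [402.6 419.7 107.3] [ 0.001  0.    -0.614]
463.6,109.7,23,0.282 -> [402.6 419.6 204.3] [ 0.001  0.    -0.614]
```

Request:
arm_command:
  motion:
    - {"dx": 403, "dy": 420, "dz": 107, "rz": -0.61, "hand": 1}
    - {"dx": 403, "dy": 420, "dz": 107, "rz": -0.61, "hand": 1}
    - {"dx": 403, "dy": 420, "dz": 107, "rz": -0.61, "hand": 1}
    - {"dx": 403, "dy": 420, "dz": 107, "rz": -0.61, "hand": 1}
    - {"dx": 403, "dy": 420, "dz": 107, "rz": -0.61, "hand": 1}
    - {"dx": 403, "dy": 420, "dz": 107, "rz": -0.61, "hand": 1}
    - {"dx": 403, "dy": 420, "dz": 107, "rz": -0.61, "hand": 1}
    - {"dx": 403, "dy": 420, "dz": 107, "rz": -0.61, "hand": 1}
    - {"dx": 403, "dy": 420, "dz": 107, "rz": -0.61, "hand": 1}
    - {"dx": 403, "dy": 420, "dz": 107, "rz": -0.61, "hand": 1}
    - {"dx": 403, "dy": 420, "dz": 107, "rz": -0.61, "hand": 1}
    - {"dx": 403, "dy": 420, "dz": 107, "rz": -0.61, "hand": 1}
  newtons: 50

```text
invalid input at $.motion[0]: expected keys hand, dx, dy, dz, rx, ry, rz
```

```bash
python3 go.py 463.6,109.7,120,0.282 463.6,109.7,23,0.282
```

```text
t 0.15 p [219.8 637.8 226.8] yaw -0.332 w 85.4 F [-0.   0.3 -0.2] q [ 1.53  0.36  0.01 -0.   -1.22 -0.29]
463.6,109.7,120,0.282 -> [402.6 419.7 107.3] [ 0.001  0.    -0.614]
463.6,109.7,23,0.282 -> [402.6 419.6 204.3] [ 0.001  0.    -0.614]
```

All keys are needed in every row.

Request:
arm_command:
  motion:
    - {"dx": 403, "dy": 420, "dz": 107, "rx": 0, "ry": 0, "rz": -0.61, "hand": 1}
    - {"dx": 403, "dy": 420, "dz": 107, "rx": 0, "ry": 0, "rz": -0.61, "hand": 1}
    - {"dx": 403, "dy": 420, "dz": 107, "rx": 0, "ry": 0, "rz": -0.61, "hand": 1}
    - {"dx": 403, "dy": 420, "dz": 107, "rx": 0, "ry": 0, "rz": -0.61, "hand": 1}
    - {"dx": 403, "dy": 420, "dz": 107, "rx": 0, "ry": 0, "rz": -0.61, "hand": 1}
    - {"dx": 403, "dy": 420, "dz": 107, "rx": 0, "ry": 0, "rz": -0.61, "hand": 1}
    - {"dx": 403, "dy": 420, "dz": 107, "rx": 0, "ry": 0, "rz": -0.61, "hand": 1}
    - {"dx": 403, "dy": 420, "dz": 107, "rx": 0, "ry": 0, "rz": -0.61, "hand": 1}
    - {"dx": 403, "dy": 420, "dz": 107, "rx": 0, "ry": 0, "rz": -0.61, "hand": 1}
    - {"dx": 403, "dy": 420, "dz": 107, "rx": 0, "ry": 0, "rz": -0.61, "hand": 1}
    - {"dx": 403, "dy": 420, "dz": 107, "rx": 0, "ry": 0, "rz": -0.61, "hand": 1}
    - {"dx": 403, "dy": 420, "dz": 107, "rx": 0, "ry": 0, "rz": -0.61, "hand": 1}
  newtons: 50

```text
time_s: 1.15
eef_pos: [426.2, 189.8, 136.9]
eef_rot: [0.99, 0.139, 0.0, 0.0]
wrist_force: [1.8, 0.5, 0.5]
width: 85.0
```

```bash
python3 go.py 463.6,109.7,120,0.282 463.6,109.7,23,0.282
```

```text
t 1.15 p [426.2 189.8 136.9] yaw 0.279 w 85.0 F [1.8 0.5 0.5] q [ 0.84  0.1  -0.56  0.   -0.91  1.01]
463.6,109.7,120,0.282 -> [13.9 87.3 17. ] [ 0.001  0.    -0.003]
463.6,109.7,23,0.282 -> [ 14.   87.2 114. ] [ 0.001  0.    -0.003]
```

Request:
arm_command:
  motion:
    - {"dx": 14, "dy": 87, "dz": 17, "rx": 0, "ry": 0, "rz": 0, "hand": 1}
    - {"dx": 14, "dy": 87, "dz": 17, "rx": 0, "ry": 0, "rz": 0, "hand": 1}
    - {"dx": 14, "dy": 87, "dz": 17, "rx": 0, "ry": 0, "rz": 0, "hand": 1}
    - {"dx": 14, "dy": 87, "dz": 17, "rx": 0, "ry": 0, "rz": 0, "hand": 1}
    - {"dx": 14, "dy": 87, "dz": 55, "rx": 0, "ry": 0, "rz": 0, "hand": 1}
    - {"dx": 14, "dy": 87, "dz": 90, "rx": 0, "ry": 0, "rz": 0, "hand": 1}
    - {"dx": 14, "dy": 87, "dz": 105, "rx": 0, "ry": 0, "rz": 0, "hand": 1}
    - {"dx": 14, "dy": 87, "dz": 114, "rx": 0, "ry": 0, "rz": 0, "hand": 1}
    - {"dx": 14, "dy": 87, "dz": 114, "rx": 0, "ry": 0, "rz": 0, "hand": 1}
    - {"dx": 14, "dy": 87, "dz": 114, "rx": 0, "ry": 0, "rz": 0, "hand": 1}

```text
time_s: 1.98
eef_pos: [463.9, 110.6, 23.4]
eef_rot: [0.99, 0.139, 0.0, 0.0]
wrist_force: [-0.4, -0.2, 1.6]
width: 85.3
```

```bash
python3 go.py; python3 -c "
from h import *
im,c=grab('wrist','pics/w1.png')"
```

```text
t 1.98 p [463.9 110.6  23.4] yaw 0.28 w 85.3 F [-0.4 -0.2  1.6] q [ 0.65  0.28 -0.67  0.   -0.62  1.2 ]
```

View pics/w1.png

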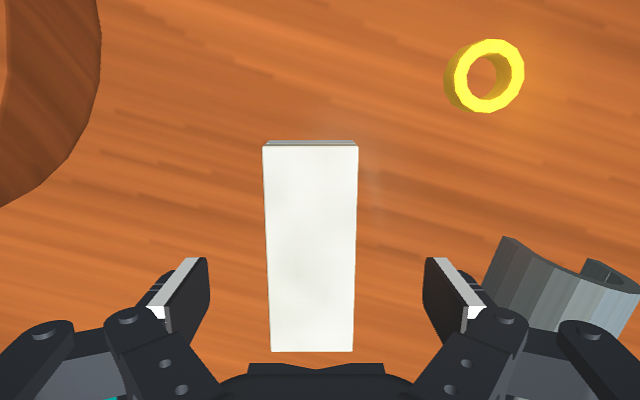

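The wrist view shows the stone (columns 263–358) centred between the pads. Closing and lifting.

Request:
arm_command:
  motion:
    - {"dx": 0, "dy": 0, "dz": 0, "rx": 0, "ry": 0, "rz": 0, "hand": 0.2}
    - {"dx": 0, "dy": 0, "dz": 0, "rx": 0, "ry": 0, "rz": 0, "hand": 0.2}
    - {"dx": 0, "dy": 0, "dz": 0, "rx": 0, "ry": 0, "rz": 0, "hand": 0.2}
    - {"dx": 0, "dy": 0, "dz": 0, "rx": 0, "ry": 0, "rz": 0, "hand": 0.2}
    - {"dx": 0, "dy": 0, "dz": 0, "rx": 0, "ry": 0, "rz": 0, "hand": 0.2}
    - {"dx": 0, "dy": 0, "dz": 0, "rx": 0, "ry": 0, "rz": 0, "hand": 0.2}
    - {"dx": 0, "dy": 0, "dz": 0, "rx": 0, "ry": 0, "rz": 0, "hand": 0.2}
    - {"dx": 0, "dy": 0, "dz": 0, "rx": 0, "ry": 0, "rz": 0, "hand": 0.2}
    - {"dx": 0, "dy": 0, "dz": -20, "rx": 0, "ry": 0, "rz": 0, "hand": 0.2}
    - {"dx": 0, "dy": 0, "dz": -60, "rx": 0, "ry": 0, "rz": 0, "hand": 0.2}
    - {"dx": 0, "dy": 0, "dz": -100, "rx": 0, "ry": 0, "rz": 0, "hand": 0.2}
    - {"dx": 0, "dy": 0, "dz": -120, "rx": 0, "ry": 0, "rz": 0, "hand": 0.2}
  newtons: 50

```text
time_s: 3.03
eef_pos: [465.6, 111.5, 148.2]
eef_rot: [0.99, 0.14, 0.003, -0.0]
wrist_force: [1.3, -0.0, -0.4]
width: 17.5
```

```bash
python3 go.py 625.1,-287.3,150,-1.537
```

```text
t 3.03 p [465.6 111.5 148.2] yaw 0.281 w 17.5 F [ 1.3 -0.  -0.4] q [ 0.65  0.1  -0.53  0.   -0.94  1.2 ]
625.1,-287.3,150,-1.537 -> [ 42.8 427.3  -1.5] [-0.005 -0.004  1.818]
```

The width is 17.5, so the grasp missed. I'll look.

```bash
python3 -c "
from meas import *
im,c=grab('wrist','pics/w2.png')
im,c=grab('top','pics/top1.png')
im=cv2.imread('pics/top1.png');H,S,V=cv2.split(cv2.cvtColor(im,cv2.COLOR_BGR2HSV))
b=blob(im,(S<60)&(V>110),(250,225),30);print(cv2.minAreaRect(ray(c,b,22)[:,:2].astype(np.float32)))
"
```

```text
((442.20892333984375, 103.56044006347656), (56.60070037841797, 41.02439498901367), 16.5867977142334)
```

View pics/w2.png

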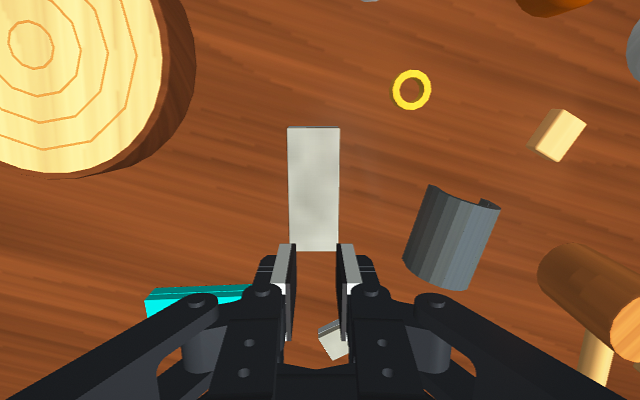

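The fingers were still closing when the lift began: they need more than 8 rows. The stone appears unmoved at columns 288–340, rows 127–250. I'll check its far end, then regrasp pre-closed.

```bash
python3 -c "
from h import *
print(ray(cal('wrist'),[(288,128),(340,128),(289,250),(340,250)],22).round(1))
"; python3 go.py 463.6,109.7,21,0.282
```

```text
[[507.  145.9  22. ]
 [517.8 108.8  22. ]
 [412.8 119.9  22. ]
 [424.4  80.   22. ]]
t 3.13 p [466.4 112.2 148.2] yaw 0.28 w 16.8 F [-0.1  0.2 -0.2] q [ 0.65  0.1  -0.53  0.   -0.93  1.2 ]
463.6,109.7,21,0.282 -> [ -4.5   1.8 127.1] [-0.001 -0.009 -0.002]
```

Request:
arm_command:
  motion:
    - {"dx": -2, "dy": 0, "dz": 40, "rx": 0, "ry": 0, "rz": 0, "hand": 0.75}
    - {"dx": -2, "dy": 0, "dz": 60, "rx": 0, "ry": 0, "rz": 0, "hand": 0.75}
    - {"dx": -2, "dy": 0, "dz": 60, "rx": 0, "ry": 0, "rz": 0, "hand": 0.75}
    - {"dx": -2, "dy": 0, "dz": 60, "rx": 0, "ry": 0, "rz": 0, "hand": 0.75}
    - {"dx": -2, "dy": 0, "dz": 60, "rx": 0, "ry": 0, "rz": 0, "hand": 0.75}
    - {"dx": -2, "dy": 0, "dz": 60, "rx": 0, "ry": 0, "rz": 0, "hand": 0.75}
    - {"dx": -2, "dy": 0, "dz": 60, "rx": 0, "ry": 0, "rz": 0, "hand": 0.75}
    - {"dx": -2, "dy": 0, "dz": 60, "rx": 0, "ry": 0, "rz": 0, "hand": 0.75}
    - {"dx": -2, "dy": 0, "dz": 60, "rx": 0, "ry": 0, "rz": 0, "hand": 0.75}
    - {"dx": -2, "dy": 0, "dz": 100, "rx": 0, "ry": 0, "rz": 0, "hand": 0.75}
    - {"dx": -2, "dy": 0, "dz": 120, "rx": 0, "ry": 0, "rz": 0, "hand": 0.75}
    - {"dx": -2, "dy": 0, "dz": 127, "rx": 0, "ry": 0, "rz": 0, "hand": 0.75}

```text
time_s: 4.13
eef_pos: [463.9, 111.1, 18.9]
eef_rot: [0.99, 0.139, 0.003, -0.001]
wrist_force: [0.3, -0.0, -0.7]
width: 64.0
```

Request:
arm_command:
  motion:
    - {"dx": 0, "dy": 0, "dz": 0, "rx": 0, "ry": 0, "rz": 0, "hand": 0.3}
    - {"dx": 0, "dy": 0, "dz": 0, "rx": 0, "ry": 0, "rz": 0, "hand": 0.3}
    - {"dx": 0, "dy": 0, "dz": 0, "rx": 0, "ry": 0, "rz": 0, "hand": 0.3}
    - {"dx": 0, "dy": 0, "dz": 0, "rx": 0, "ry": 0, "rz": 0, "hand": 0.3}
    - {"dx": 0, "dy": 0, "dz": 0, "rx": 0, "ry": 0, "rz": 0, "hand": 0.3}
    - {"dx": 0, "dy": 0, "dz": 0, "rx": 0, "ry": 0, "rz": 0, "hand": 0.3}
    - {"dx": 0, "dy": 0, "dz": 0, "rx": 0, "ry": 0, "rz": 0, "hand": 0.3}
    - {"dx": 0, "dy": 0, "dz": 0, "rx": 0, "ry": 0, "rz": 0, "hand": 0.3}
    - {"dx": 0, "dy": 0, "dz": 0, "rx": 0, "ry": 0, "rz": 0, "hand": 0.3}
    - {"dx": 0, "dy": 0, "dz": 0, "rx": 0, "ry": 0, "rz": 0, "hand": 0.3}
  newtons: 50

```text
time_s: 4.97
eef_pos: [464.0, 111.1, 19.0]
eef_rot: [0.99, 0.139, 0.003, -0.001]
wrist_force: [-0.2, -0.5, -0.3]
width: 25.6
```

```bash
python3 go.py
```

```text
t 4.97 p [464.  111.1  19. ] yaw 0.28 w 25.6 F [-0.2 -0.5 -0.3] q [ 0.65  0.29 -0.68  0.   -0.6   1.2 ]
```

```bash
python3 -c "
from h import *
a,c=grab('wrist','pics/a.png');b,c=grab('side','pics/b.png')
b=cv2.resize(b[180:400,200:440],(640,587));cv2.imwrite('pics/s3.png',b[:,:,::-1])
cv2.imwrite('pics/w3.png',a[:,:,::-1])
"
```

```text
(no output)
```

View pics/s3.png

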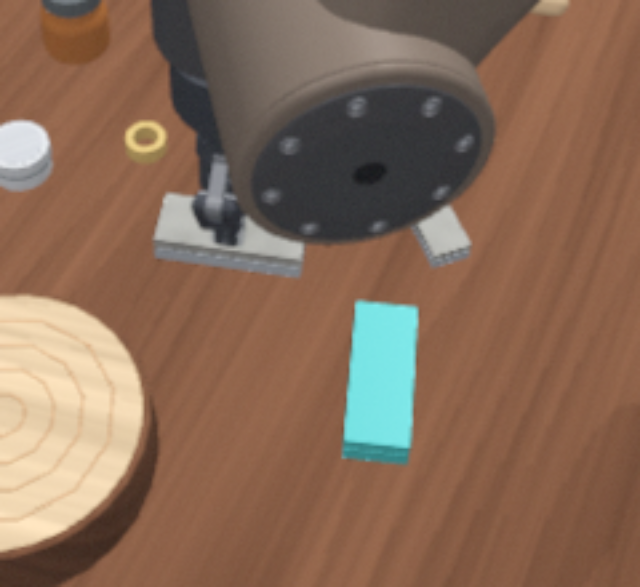

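View pics/w3.png

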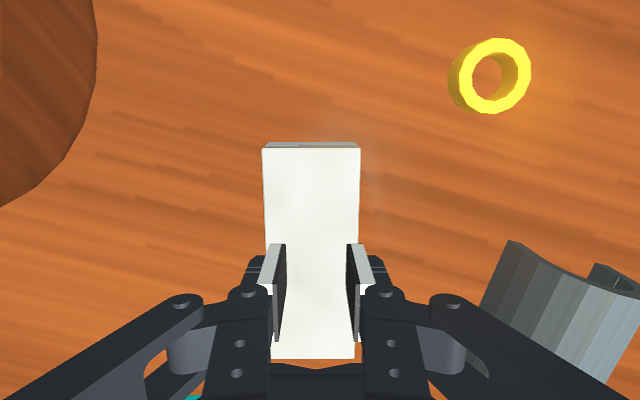

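The pads have closed above the stone, with the stone's full width (columns 263–360) visible beneath them. So the tips sit higher than the nominal extent suggests. I'll project points of the tool frame into the wrist view to find where the pads really are.

```bash
python3 -c "
from h import *
s=monitor.observe();Rm=R.from_quat(s['eef_rot']);c=cal('wrist');p=np.array(s['eef_pos'])
print('cam in tool',Rm.inv().apply(c[1]-p).round(1),(Rm.inv().as_matrix()@rot(c[2])).round(3).tolist())
for z in (-20,-10,0,10,19):
  print(z,proj(c,p+Rm.apply([[11,12.8,z],[-11,12.8,z],[11,-12.8,z],[-11,-12.8,z]])).round(0).tolist())
i=cv2.imread('pics/w3.png');cv2.imwrite('pics/w3c.png',cv2.resize(i[130:380,190:440],None,fx=2.4,fy=2.4))
# stone corners by width
H,S,V=cv2.split(cv2.cvtColor(i,cv2.COLOR_BGR2HSV))
for v in(155,170,190,210,230):
  u=np.where((S[v]<60)&(V[v]>180))[0];u=u[(u>240)&(u<380)];q=ray(c,[(u[0],v),(u[-1]+1,v)],22);print(v,u[0],u[-1],np.linalg.norm(q[0]-q[1]).round(1))
"
```

```text
cam in tool [  69.3   -0.5 -145.2] [[0.001, -0.962, -0.273], [1.0, 0.001, 0.0], [-0.0, -0.273, 0.962]]
-20 [[351.0, 257.0], [349.0, 308.0], [283.0, 257.0], [284.0, 308.0]]
-10 [[348.0, 247.0], [347.0, 295.0], [285.0, 247.0], [286.0, 295.0]]
0 [[346.0, 238.0], [345.0, 283.0], [287.0, 238.0], [288.0, 283.0]]
10 [[344.0, 229.0], [343.0, 273.0], [289.0, 229.0], [290.0, 273.0]]
19 [[343.0, 223.0], [342.0, 264.0], [290.0, 223.0], [291.0, 264.0]]
155 262 359 38.9
170 262 359 39.3
190 263 358 39.1
210 264 358 39.3
230 265 357 39.1
```

View pics/w3c.png

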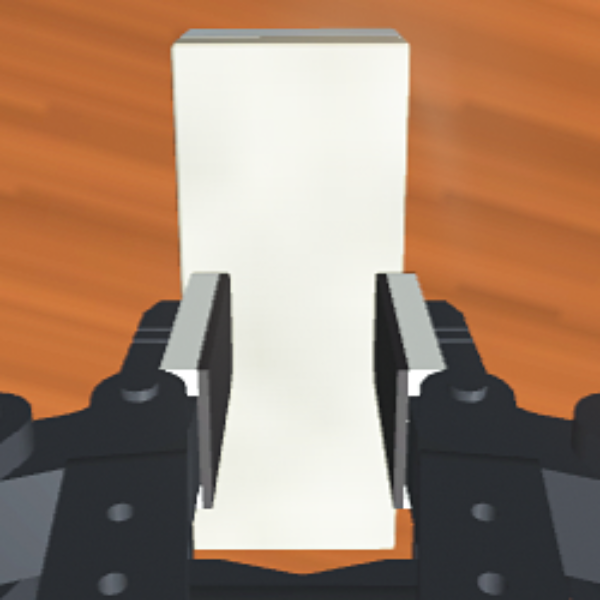

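The pad tips appear at tool z ≈ -7 mm, i.e. world z ≈ 26, just above the 22 mm stone. So the fingers stand about 25 mm farther back than stated. I'll rise, open, then lower in steps watching force.

Request:
arm_command:
  motion:
    - {"dx": 0, "dy": 0, "dz": -20, "rx": 0, "ry": 0, "rz": 0, "hand": 0.75}
    - {"dx": 0, "dy": 0, "dz": -20, "rx": 0, "ry": 0, "rz": 0, "hand": 0.75}
    - {"dx": 0, "dy": 0, "dz": -20, "rx": 0, "ry": 0, "rz": 0, "hand": 0.75}
    - {"dx": 0, "dy": 0, "dz": -20, "rx": 0, "ry": 0, "rz": 0, "hand": 0.75}
    - {"dx": 0, "dy": 0, "dz": -20, "rx": 0, "ry": 0, "rz": 0, "hand": 0.75}
    - {"dx": 0, "dy": 0, "dz": -20, "rx": 0, "ry": 0, "rz": 0, "hand": 0.75}
    - {"dx": 0, "dy": 0, "dz": -20, "rx": 0, "ry": 0, "rz": 0, "hand": 0.75}
    - {"dx": 0, "dy": 0, "dz": -20, "rx": 0, "ry": 0, "rz": 0, "hand": 0.75}
    - {"dx": 0, "dy": 0, "dz": 0, "rx": 0, "ry": 0, "rz": 0, "hand": 0.75}
    - {"dx": 0, "dy": 0, "dz": 6, "rx": 0, "ry": 0, "rz": 0, "hand": 0.75}
    - {"dx": 0, "dy": 0, "dz": 12, "rx": 0, "ry": 0, "rz": 0, "hand": 0.75}
    - {"dx": 0, "dy": 0, "dz": 12, "rx": 0, "ry": 0, "rz": 0, "hand": 0.75}

```text
time_s: 6.07
eef_pos: [463.3, 110.6, 5.8]
eef_rot: [0.99, 0.139, 0.001, -0.0]
wrist_force: [-0.1, 0.1, -0.8]
width: 63.8
```

```bash
python3 go.py; python3 - <<'E'
from h import *
s=monitor.observe();Rm=R.from_quat(s['eef_rot']);p=np.array(s['eef_pos'])
i,c=grab('wrist','pics/w4.png');w=s['width']/2
for z in (-30,-20,-10,0): print(z,proj(c,p+Rm.apply([[11,w,z],[11,-w,z]])).round(0).tolist())
E
```

```text
t 6.07 p [463.3 110.6   5.8] yaw 0.28 w 63.8 F [-0.1  0.1 -0.8] q [ 0.65  0.31 -0.69  0.   -0.57  1.2 ]
-30 [[407.0, 270.0], [226.0, 269.0]]
-20 [[401.0, 257.0], [233.0, 257.0]]
-10 [[395.0, 247.0], [238.0, 247.0]]
0 [[390.0, 238.0], [243.0, 237.0]]
```

View pics/w4.png

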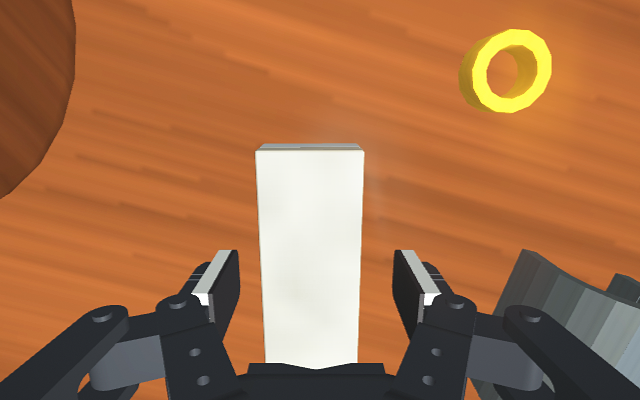

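The tips are at (238,250) and (394,250), tool z ≈ -13, consistent with the first estimate. So I use TCP z ≈ -5, which puts the tips about 5 mm above the table.

Request:
arm_command:
  motion:
    - {"dx": 0, "dy": 0, "dz": 6, "rx": 0, "ry": 0, "rz": 0, "hand": 0.75}
    - {"dx": 0, "dy": 0, "dz": 11, "rx": 0, "ry": 0, "rz": 0, "hand": 0.75}
    - {"dx": 0, "dy": 0, "dz": 11, "rx": 0, "ry": 0, "rz": 0, "hand": 0.3}
    - {"dx": 0, "dy": 0, "dz": 11, "rx": 0, "ry": 0, "rz": 0, "hand": 0.3}
    - {"dx": 0, "dy": 0, "dz": 11, "rx": 0, "ry": 0, "rz": 0, "hand": 0.3}
    - {"dx": 0, "dy": 0, "dz": 11, "rx": 0, "ry": 0, "rz": 0, "hand": 0.3}
    - {"dx": 0, "dy": 0, "dz": 11, "rx": 0, "ry": 0, "rz": 0, "hand": 0.3}
    - {"dx": 0, "dy": 0, "dz": 11, "rx": 0, "ry": 0, "rz": 0, "hand": 0.3}
    - {"dx": 0, "dy": 0, "dz": 11, "rx": 0, "ry": 0, "rz": 0, "hand": 0.3}
    - {"dx": 0, "dy": 0, "dz": 11, "rx": 0, "ry": 0, "rz": 0, "hand": 0.3}
    - {"dx": 0, "dy": 0, "dz": 11, "rx": 0, "ry": 0, "rz": 0, "hand": 0.3}
    - {"dx": 0, "dy": 0, "dz": 11, "rx": 0, "ry": 0, "rz": 0, "hand": 0.3}
  newtons: 50

```text
time_s: 7.12
eef_pos: [463.7, 110.8, -4.5]
eef_rot: [0.99, 0.139, 0.002, -0.0]
wrist_force: [-1.4, 0.9, 3.0]
width: 39.4
```

```bash
python3 go.py 625.1,-287.3,150,-1.537
```

```text
t 7.12 p [463.7 110.8  -4.5] yaw 0.28 w 39.4 F [-1.4  0.9  3. ] q [ 0.65  0.33 -0.7   0.   -0.54  1.2 ]
625.1,-287.3,150,-1.537 -> [  45.8  427.3 -154.2] [-0.003 -0.003  1.817]
```

Gripped at 39.4 mm. Lift and carry.

Request:
arm_command:
  motion:
    - {"dx": 0, "dy": 0, "dz": -30, "rx": 0, "ry": 0, "rz": 0, "hand": 0.3}
    - {"dx": 0, "dy": 0, "dz": -70, "rx": 0, "ry": 0, "rz": 0, "hand": 0.3}
    - {"dx": 0, "dy": 0, "dz": -110, "rx": 0, "ry": 0, "rz": 0, "hand": 0.3}
    - {"dx": 4, "dy": 25, "dz": -135, "rx": 0, "ry": 0, "rz": 0.1, "hand": 0.3}
    - {"dx": 46, "dy": 427, "dz": -150, "rx": 0, "ry": 0, "rz": 1.82, "hand": 0.3}
    - {"dx": 46, "dy": 427, "dz": -150, "rx": 0, "ry": 0, "rz": 1.82, "hand": 0.3}
    - {"dx": 46, "dy": 427, "dz": -150, "rx": 0, "ry": 0, "rz": 1.82, "hand": 0.3}
    - {"dx": 46, "dy": 427, "dz": -150, "rx": 0, "ry": 0, "rz": 1.82, "hand": 0.3}
    - {"dx": 46, "dy": 427, "dz": -150, "rx": 0, "ry": 0, "rz": 1.82, "hand": 0.3}
    - {"dx": 46, "dy": 427, "dz": -150, "rx": 0, "ry": 0, "rz": 1.82, "hand": 0.3}
    - {"dx": 46, "dy": 427, "dz": -150, "rx": 0, "ry": 0, "rz": 1.82, "hand": 0.3}
    - {"dx": 46, "dy": 427, "dz": -150, "rx": 0, "ry": 0, "rz": 1.82, "hand": 0.3}

```text
time_s: 8.12
eef_pos: [598.6, -223.2, 142.4]
eef_rot: [0.916, -0.402, 0.001, -0.001]
wrist_force: [2.0, 0.8, -2.1]
width: 39.1
```

```bash
python3 go.py 625.1,-287.3,100,-1.537
```

```text
t 8.12 p [ 598.6 -223.2  142.4] yaw -0.827 w 39.1 F [ 2.   0.8 -2.1] q [-0.05  0.36 -0.19 -0.   -1.02  0.8 ]
625.1,-287.3,100,-1.537 -> [65.1 24.  42.4] [-0.003  0.     0.71 ]
```

Request:
arm_command:
  motion:
    - {"dx": 65, "dy": 24, "dz": 42, "rx": 0, "ry": 0, "rz": 0.71, "hand": 0.3}
    - {"dx": 65, "dy": 24, "dz": 42, "rx": 0, "ry": 0, "rz": 0.71, "hand": 0.3}
    - {"dx": 65, "dy": 24, "dz": 42, "rx": 0, "ry": 0, "rz": 0.71, "hand": 0.3}
    - {"dx": 65, "dy": 24, "dz": 42, "rx": 0, "ry": 0, "rz": 0.71, "hand": 0.3}
    - {"dx": 65, "dy": 24, "dz": 42, "rx": 0, "ry": 0, "rz": 0.71, "hand": 0.3}
    - {"dx": 65, "dy": 24, "dz": 42, "rx": 0, "ry": 0, "rz": 0.71, "hand": 0.3}
    - {"dx": 65, "dy": 24, "dz": 42, "rx": 0, "ry": 0, "rz": 0.71, "hand": 0.3}
    - {"dx": 65, "dy": 24, "dz": 42, "rx": 0, "ry": 0, "rz": 0.71, "hand": 0.3}
    - {"dx": 65, "dy": 24, "dz": 42, "rx": 0, "ry": 0, "rz": 0.71, "hand": 0.3}

```text
time_s: 8.87
eef_pos: [624.8, -287.1, 100.0]
eef_rot: [0.72, -0.694, 0.0, -0.001]
wrist_force: [0.4, 0.1, -2.0]
width: 39.2
```

```bash
python3 go.py 625.1,-287.3,20,-1.537 625.1,-287.3,9,-1.537
```

```text
t 8.87 p [ 624.8 -287.1  100. ] yaw -1.534 w 39.2 F [ 0.4  0.1 -2. ] q [-0.15  0.47 -0.11 -0.   -0.98  0.19]
625.1,-287.3,20,-1.537 -> [ 0.3 -0.1 80. ] [-0.002  0.001  0.003]
625.1,-287.3,9,-1.537 -> [ 0.3 -0.1 91. ] [-0.002  0.001  0.003]
```

Request:
arm_command:
  motion:
    - {"dx": 0, "dy": 0, "dz": 40, "rx": 0, "ry": 0, "rz": 0, "hand": 0.3}
    - {"dx": 0, "dy": 0, "dz": 70, "rx": 0, "ry": 0, "rz": 0, "hand": 0.3}
    - {"dx": 0, "dy": 0, "dz": 84, "rx": 0, "ry": 0, "rz": 0, "hand": 0.3}
    - {"dx": 0, "dy": 0, "dz": 91, "rx": 0, "ry": 0, "rz": 0, "hand": 0.3}
    - {"dx": 0, "dy": 0, "dz": 92, "rx": 0, "ry": 0, "rz": 0, "hand": 0.3}
    - {"dx": 0, "dy": 0, "dz": 92, "rx": 0, "ry": 0, "rz": 0, "hand": 0.3}
    - {"dx": 0, "dy": 0, "dz": 92, "rx": 0, "ry": 0, "rz": 0, "hand": 0.65}
    - {"dx": 0, "dy": 0, "dz": 92, "rx": 0, "ry": 0, "rz": 0, "hand": 0.65}
    - {"dx": 0, "dy": 0, "dz": 92, "rx": 0, "ry": 0, "rz": 0, "hand": 0.65}
    - {"dx": 0, "dy": 0, "dz": 80, "rx": 0, "ry": 0, "rz": 0, "hand": 0.65}
    - {"dx": 0, "dy": 0, "dz": 40, "rx": 0, "ry": 0, "rz": 0, "hand": 1}
    - {"dx": 0, "dy": 0, "dz": 0, "rx": 0, "ry": 0, "rz": 0, "hand": 1}

```text
time_s: 9.87
eef_pos: [623.5, -287.0, 100.1]
eef_rot: [0.72, -0.694, -0.001, -0.0]
wrist_force: [1.4, -0.7, 0.7]
width: 77.2
```

```bash
python3 go.py 644.6,-118.1,120,0.034 644.6,-118.1,4,0.034
```

```text
t 9.87 p [ 623.5 -287.   100.1] yaw -1.533 w 77.2 F [ 1.4 -0.7  0.7] q [-0.15  0.47 -0.11 -0.   -0.99  0.19]
644.6,-118.1,120,0.034 -> [-168.   -27.3  -19.6] [-0.     0.003 -1.567]
644.6,-118.1,4,0.034 -> [-167.8  -27.5   96.4] [-0.     0.003 -1.567]
```

Request:
arm_command:
  motion:
    - {"dx": -40, "dy": -6, "dz": -40, "rx": 0, "ry": 0, "rz": -0.12, "hand": 1}
    - {"dx": -168, "dy": -27, "dz": -20, "rx": 0, "ry": 0, "rz": -1.57, "hand": 1}
    - {"dx": -168, "dy": -27, "dz": -20, "rx": 0, "ry": 0, "rz": -1.57, "hand": 1}
    - {"dx": -168, "dy": -27, "dz": -20, "rx": 0, "ry": 0, "rz": -1.57, "hand": 1}
    - {"dx": -168, "dy": -27, "dz": -20, "rx": 0, "ry": 0, "rz": -1.57, "hand": 1}
    - {"dx": -168, "dy": -27, "dz": -20, "rx": 0, "ry": 0, "rz": -1.57, "hand": 1}
    - {"dx": -168, "dy": -27, "dz": -20, "rx": 0, "ry": 0, "rz": -1.57, "hand": 1}
    - {"dx": -168, "dy": -27, "dz": -20, "rx": 0, "ry": 0, "rz": -1.57, "hand": 1}
    - {"dx": -168, "dy": -27, "dz": -20, "rx": 0, "ry": 0, "rz": -1.57, "hand": 1}
    - {"dx": -168, "dy": -27, "dz": -20, "rx": 0, "ry": 0, "rz": -1.57, "hand": 1}
    - {"dx": -168, "dy": -27, "dz": -20, "rx": 0, "ry": 0, "rz": -1.57, "hand": 1}
    - {"dx": -168, "dy": -27, "dz": -20, "rx": 0, "ry": 0, "rz": -1.57, "hand": 1}

```text
time_s: 10.87
eef_pos: [644.6, -118.2, 121.9]
eef_rot: [1.0, -0.016, -0.0, -0.001]
wrist_force: [-0.4, 0.5, -0.2]
width: 85.5
```

```bash
python3 go.py 644.6,-118.1,60,0.034 644.6,-118.1,-2,0.034; python3 - <<'E'
from meas import *
im,c=grab('top','pics/t2.png'); im=im[:,:,::-1].copy(); H,S,V=cv2.split(cv2.cvtColor(im,cv2.COLOR_BGR2HSV))
b=blob(im,(S<50)&(V>100)&(V<230),(441,144),28); print(cv2.minAreaRect(ray(c,b,34)[:,:2].astype(np.float32)))
E
```

```text
t 10.87 p [ 644.6 -118.2  121.9] yaw -0.032 w 85.5 F [-0.4  0.5 -0.2] q [ 0.11  0.41 -0.17 -0.   -1.    1.43]
644.6,-118.1,60,0.034 -> [ 0.1  0.  61.9] [-0.002  0.    -0.066]
644.6,-118.1,-2,0.034 -> [1.000e-01 2.000e-01 1.239e+02] [-0.002  0.    -0.066]
((623.4622192382812, -289.3956298828125), (40.894386291503906, 99.23593139648438), 1.9731428623199463)
```

The stone lies at (623.5, -289.4), yaw 0.034: about 2 mm off. Next, the large tin.

Request:
arm_command:
  motion:
    - {"dx": 0, "dy": 0, "dz": 40, "rx": 0, "ry": 0, "rz": -0.07, "hand": 1}
    - {"dx": 0, "dy": 0, "dz": 75, "rx": 0, "ry": 0, "rz": -0.07, "hand": 1}
    - {"dx": 0, "dy": 0, "dz": 105, "rx": 0, "ry": 0, "rz": -0.07, "hand": 1}
    - {"dx": 0, "dy": 0, "dz": 120, "rx": 0, "ry": 0, "rz": -0.07, "hand": 1}
    - {"dx": 0, "dy": 0, "dz": 124, "rx": 0, "ry": 0, "rz": -0.07, "hand": 1}
    - {"dx": 0, "dy": 0, "dz": 124, "rx": 0, "ry": 0, "rz": -0.07, "hand": 0.55}
    - {"dx": 0, "dy": 0, "dz": 124, "rx": 0, "ry": 0, "rz": -0.07, "hand": 0.55}
    - {"dx": 0, "dy": 0, "dz": 124, "rx": 0, "ry": 0, "rz": -0.07, "hand": 0.55}
    - {"dx": 0, "dy": 0, "dz": 124, "rx": 0, "ry": 0, "rz": -0.07, "hand": 0.55}
    - {"dx": 0, "dy": 0, "dz": 124, "rx": 0, "ry": 0, "rz": -0.07, "hand": 0.55}
    - {"dx": 0, "dy": 0, "dz": 124, "rx": 0, "ry": 0, "rz": -0.07, "hand": 0.55}
    - {"dx": 0, "dy": 0, "dz": 124, "rx": 0, "ry": 0, "rz": -0.07, "hand": 0.55}
  newtons: 40

```text
time_s: 11.92
eef_pos: [645.7, -117.8, -0.3]
eef_rot: [1.0, 0.024, 0.001, -0.001]
wrist_force: [-0.8, 1.5, 6.7]
width: 63.0
```

```bash
python3 go.py 520.2,-290.9,110,0.034
```

```text
t 11.92 p [ 6.457e+02 -1.178e+02 -3.000e-01] yaw 0.047 w 63.0 F [-0.8  1.5  6.7] q [ 0.11  0.54 -0.28 -0.   -0.75  1.51]
520.2,-290.9,110,0.034 -> [-133.3  166.7 -111. ] [-0.002 -0.002  0.013]
```

Request:
arm_command:
  motion:
    - {"dx": 0, "dy": 0, "dz": -30, "rx": 0, "ry": 0, "rz": 0, "hand": 0.55}
    - {"dx": 0, "dy": 0, "dz": -70, "rx": 0, "ry": 0, "rz": 0, "hand": 0.55}
    - {"dx": 0, "dy": 0, "dz": -105, "rx": 0, "ry": 0, "rz": 0, "hand": 0.55}
    - {"dx": -20, "dy": 25, "dz": -111, "rx": 0, "ry": 0, "rz": 0, "hand": 0.55}
    - {"dx": -45, "dy": 55, "dz": -111, "rx": 0, "ry": 0, "rz": 0, "hand": 0.55}
    - {"dx": -70, "dy": 86, "dz": -111, "rx": 0, "ry": 0, "rz": 0, "hand": 0.55}
    - {"dx": -95, "dy": 118, "dz": -111, "rx": 0, "ry": 0, "rz": 0, "hand": 0.55}
    - {"dx": -120, "dy": 150, "dz": -111, "rx": 0, "ry": 0, "rz": 0.01, "hand": 0.55}
    - {"dx": -133, "dy": 167, "dz": -111, "rx": 0, "ry": 0, "rz": 0.01, "hand": 0.55}
    - {"dx": -133, "dy": 167, "dz": -111, "rx": 0, "ry": 0, "rz": 0.01, "hand": 0.55}
    - {"dx": -133, "dy": 167, "dz": -111, "rx": 0, "ry": 0, "rz": 0.01, "hand": 0.55}
    - {"dx": -133, "dy": 167, "dz": -111, "rx": 0, "ry": 0, "rz": 0.01, "hand": 0.55}

```text
time_s: 12.92
eef_pos: [520.7, -291.2, 110.3]
eef_rot: [1.0, 0.018, 0.001, -0.001]
wrist_force: [-0.0, -0.5, -2.0]
width: 62.7
```

```bash
python3 go.py 521.2,-290.9,30,0.034 521.2,-290.9,12,0.034
```

```text
t 12.92 p [ 520.7 -291.2  110.3] yaw 0.037 w 62.7 F [-0.  -0.5 -2. ] q [-0.18  0.33 -0.32 -0.   -0.92  1.79]
521.2,-290.9,30,0.034 -> [ 0.3 -0.1 80.3] [-0.002 -0.003  0.003]
521.2,-290.9,12,0.034 -> [ 0.3 -0.1 98.3] [-0.002 -0.003  0.003]
```

Request:
arm_command:
  motion:
    - {"dx": 0, "dy": 0, "dz": 40, "rx": 0, "ry": 0, "rz": 0, "hand": 0.55}
    - {"dx": 0, "dy": 0, "dz": 75, "rx": 0, "ry": 0, "rz": 0, "hand": 0.55}
    - {"dx": 0, "dy": 0, "dz": 91, "rx": 0, "ry": 0, "rz": 0, "hand": 0.55}
    - {"dx": 0, "dy": 0, "dz": 97, "rx": 0, "ry": 0, "rz": 0, "hand": 0.55}
    - {"dx": 0, "dy": 0, "dz": 98, "rx": 0, "ry": 0, "rz": 0, "hand": 0.55}
    - {"dx": 0, "dy": 0, "dz": 98, "rx": 0, "ry": 0, "rz": 0, "hand": 0.55}
    - {"dx": 0, "dy": 0, "dz": 98, "rx": 0, "ry": 0, "rz": 0, "hand": 1}
    - {"dx": 0, "dy": 0, "dz": 98, "rx": 0, "ry": 0, "rz": 0, "hand": 1}
    - {"dx": 0, "dy": 0, "dz": 98, "rx": 0, "ry": 0, "rz": 0, "hand": 1}
    - {"dx": 0, "dy": 0, "dz": 98, "rx": 0, "ry": 0, "rz": 0, "hand": 1}
    - {"dx": 0, "dy": 0, "dz": 60, "rx": 0, "ry": 0, "rz": 0, "hand": 1}
    - {"dx": 0, "dy": 0, "dz": 20, "rx": 0, "ry": 0, "rz": 0, "hand": 1}

```text
time_s: 13.92
eef_pos: [518.7, -290.7, 88.9]
eef_rot: [1.0, 0.018, -0.001, -0.002]
wrist_force: [1.7, 0.6, -0.0]
width: 85.5
```

```bash
python3 go.py 629.5,114,130,0.034 629.5,114,-4,0.034
```

```text
t 13.92 p [ 518.7 -290.7   88.9] yaw 0.037 w 85.5 F [ 1.7  0.6 -0. ] q [-0.18  0.35 -0.34 -0.   -0.88  1.79]
629.5,114,130,0.034 -> [ 125.4 -400.5  -40.1] [-0.003  0.003  0.003]
629.5,114,-4,0.034 -> [ 125.8 -400.1   93.9] [-0.003  0.003  0.003]
```

Request:
arm_command:
  motion:
    - {"dx": 0, "dy": 0, "dz": -40, "rx": 0, "ry": 0, "rz": 0, "hand": 1}
    - {"dx": 125, "dy": -400, "dz": -55, "rx": 0, "ry": 0, "rz": 0, "hand": 0.8}
    - {"dx": 125, "dy": -400, "dz": -55, "rx": 0, "ry": 0, "rz": 0, "hand": 0.8}
    - {"dx": 125, "dy": -400, "dz": -55, "rx": 0, "ry": 0, "rz": 0, "hand": 0.8}
    - {"dx": 125, "dy": -400, "dz": -55, "rx": 0, "ry": 0, "rz": 0, "hand": 0.8}
    - {"dx": 125, "dy": -400, "dz": -55, "rx": 0, "ry": 0, "rz": 0, "hand": 0.8}
    - {"dx": 125, "dy": -400, "dz": -55, "rx": 0, "ry": 0, "rz": 0, "hand": 0.8}
    - {"dx": 125, "dy": -400, "dz": -55, "rx": 0, "ry": 0, "rz": 0, "hand": 0.8}
    - {"dx": 125, "dy": -400, "dz": -55, "rx": 0, "ry": 0, "rz": 0, "hand": 0.8}
    - {"dx": 125, "dy": -400, "dz": -55, "rx": 0, "ry": 0, "rz": 0, "hand": 0.8}
    - {"dx": 125, "dy": -400, "dz": -55, "rx": 0, "ry": 0, "rz": 0, "hand": 0.8}
    - {"dx": 125, "dy": -400, "dz": -55, "rx": 0, "ry": 0, "rz": 0, "hand": 0.8}

```text
time_s: 14.92
eef_pos: [631.3, 119.4, 145.4]
eef_rot: [1.0, 0.02, -0.0, -0.002]
wrist_force: [-0.3, -0.4, 1.3]
width: 68.1
```

```bash
python3 go.py 629.5,114,130,0.034 629.5,114,-4,0.034; python3 - <<'E'
from meas import *
im,c=grab('top','pics/t3.png'); im=im[:,:,::-1].copy(); H,S,V=cv2.split(cv2.cvtColor(im,cv2.COLOR_BGR2HSV))
b=blob(im,(S<50)&(V>120),(446,190),26); print(cv2.minAreaRect(ray(c,b,48)[:,:2].astype(np.float32)))
E
```

```text
t 14.92 p [631.3 119.4 145.4] yaw 0.041 w 68.1 F [-0.3 -0.4  1.3] q [ 0.49  0.37 -0.17 -0.   -1.03  1.13]
629.5,114,130,0.034 -> [-2.   5.4 15.4] [-0.004  0.     0.007]
629.5,114,-4,0.034 -> [ -1.9   5.9 149.4] [-0.004  0.     0.007]
((520.7653198242188, -291.0228576660156), (62.49937438964844, 65.35602569580078), 87.20988464355469)
```

The large tin is at (520.8, -291.0), within 1 mm of target. Next, grasp the small tin.

Request:
arm_command:
  motion:
    - {"dx": -2, "dy": 5.5, "dz": 40, "rx": 0, "ry": 0, "rz": 0, "hand": 0.8}
    - {"dx": -2, "dy": 5.5, "dz": 80, "rx": 0, "ry": 0, "rz": 0, "hand": 0.8}
    - {"dx": -2, "dy": 5.5, "dz": 115, "rx": 0, "ry": 0, "rz": 0, "hand": 0.8}
    - {"dx": -2, "dy": 5.5, "dz": 135, "rx": 0, "ry": 0, "rz": 0, "hand": 0.8}
    - {"dx": -2, "dy": 5.5, "dz": 149, "rx": 0, "ry": 0, "rz": 0, "hand": 0.8}
    - {"dx": -2, "dy": 5.5, "dz": 149, "rx": 0, "ry": 0, "rz": 0, "hand": 0.3}
    - {"dx": -2, "dy": 5.5, "dz": 149, "rx": 0, "ry": 0, "rz": 0, "hand": 0.3}
    - {"dx": -2, "dy": 5.5, "dz": 149, "rx": 0, "ry": 0, "rz": 0, "hand": 0.3}
    - {"dx": -2, "dy": 5.5, "dz": 149, "rx": 0, "ry": 0, "rz": 0, "hand": 0.3}
    - {"dx": -2, "dy": 5.5, "dz": 149, "rx": 0, "ry": 0, "rz": 0, "hand": 0.3}
    - {"dx": -2, "dy": 5.5, "dz": 149, "rx": 0, "ry": 0, "rz": 0, "hand": 0.3}
    - {"dx": -2, "dy": 5.5, "dz": 149, "rx": 0, "ry": 0, "rz": 0, "hand": 0.3}
  newtons: 30

```text
time_s: 15.97
eef_pos: [628.5, 112.5, -3.3]
eef_rot: [1.0, 0.02, -0.0, -0.002]
wrist_force: [0.2, 0.5, -0.4]
width: 43.1
```

```bash
python3 go.py 520.7,-291,140,0.034
```

```text
t 15.97 p [628.5 112.5  -3.3] yaw 0.04 w 43.1 F [ 0.2  0.5 -0.4] q [ 0.48  0.52 -0.32 -0.01 -0.73  1.14]
520.7,-291,140,0.034 -> [-124.1  398.2 -144.9] [-0.004  0.001  0.006]
```

Request:
arm_command:
  motion:
    - {"dx": 0, "dy": 0, "dz": -30, "rx": 0, "ry": 0, "rz": 0, "hand": 0.3}
    - {"dx": 0, "dy": 0, "dz": -70, "rx": 0, "ry": 0, "rz": 0, "hand": 0.3}
    - {"dx": 0, "dy": 0, "dz": -110, "rx": 0, "ry": 0, "rz": 0, "hand": 0.3}
    - {"dx": -10, "dy": 30, "dz": -140, "rx": 0, "ry": 0, "rz": 0, "hand": 0.3}
    - {"dx": -125, "dy": 398, "dz": -145, "rx": 0, "ry": 0, "rz": 0, "hand": 0.3}
    - {"dx": -125, "dy": 398, "dz": -145, "rx": 0, "ry": 0, "rz": 0, "hand": 0.3}
    - {"dx": -125, "dy": 398, "dz": -145, "rx": 0, "ry": 0, "rz": 0, "hand": 0.3}
    - {"dx": -125, "dy": 398, "dz": -145, "rx": 0, "ry": 0, "rz": 0, "hand": 0.3}
    - {"dx": -125, "dy": 398, "dz": -145, "rx": 0, "ry": 0, "rz": 0, "hand": 0.3}
    - {"dx": -125, "dy": 398, "dz": -145, "rx": 0, "ry": 0, "rz": 0, "hand": 0.3}
    - {"dx": -125, "dy": 398, "dz": -145, "rx": 0, "ry": 0, "rz": 0, "hand": 0.3}
    - {"dx": -125, "dy": 398, "dz": -145, "rx": 0, "ry": 0, "rz": 0, "hand": 0.3}

```text
time_s: 16.97
eef_pos: [532.9, -240.7, 140.0]
eef_rot: [1.0, 0.02, 0.0, -0.002]
wrist_force: [1.5, -0.6, -0.2]
width: 43.3
```

```bash
python3 go.py 519.9,-291,120,0.034 519.9,-291,45,0.034
```

```text
t 16.97 p [ 532.9 -240.7  140. ] yaw 0.041 w 43.3 F [ 1.5 -0.6 -0.2] q [-0.09  0.28 -0.31 -0.01 -0.98  1.71]
519.9,-291,120,0.034 -> [-15.1  49.8  19.8] [-0.004 -0.     0.007]
519.9,-291,45,0.034 -> [-15.1  50.1  94.8] [-0.004 -0.     0.007]
```

Request:
arm_command:
  motion:
    - {"dx": -15, "dy": 50, "dz": 20, "rx": 0, "ry": 0, "rz": 0, "hand": 0.3}
    - {"dx": -15, "dy": 50, "dz": 20, "rx": 0, "ry": 0, "rz": 0, "hand": 0.3}
    - {"dx": -15, "dy": 50, "dz": 20, "rx": 0, "ry": 0, "rz": 0, "hand": 0.3}
    - {"dx": -15, "dy": 50, "dz": 40, "rx": 0, "ry": 0, "rz": 0, "hand": 0.3}
    - {"dx": -15, "dy": 50, "dz": 70, "rx": 0, "ry": 0, "rz": 0, "hand": 0.3}
    - {"dx": -15, "dy": 50, "dz": 85, "rx": 0, "ry": 0, "rz": 0, "hand": 0.3}
    - {"dx": -15, "dy": 50, "dz": 92, "rx": 0, "ry": 0, "rz": 0, "hand": 0.3}
    - {"dx": -15, "dy": 50, "dz": 94, "rx": 0, "ry": 0, "rz": 0, "hand": 0.3}
    - {"dx": -15, "dy": 50, "dz": 94, "rx": 0, "ry": 0, "rz": 0, "hand": 0.3}
    - {"dx": -15, "dy": 50, "dz": 94, "rx": 0, "ry": 0, "rz": 0, "hand": 0.3}

```text
time_s: 17.8
eef_pos: [521.0, -290.9, 47.0]
eef_rot: [1.0, 0.021, 0.001, -0.002]
wrist_force: [-0.4, -0.0, -0.3]
width: 43.3
```

```bash
python3 go.py 519.9,-291,45,0.034
```

```text
t 17.8 p [ 521.  -290.9   47. ] yaw 0.042 w 43.3 F [-0.4 -0.  -0.3] q [-0.18  0.41 -0.38 -0.01 -0.79  1.8 ]
519.9,-291,45,0.034 -> [-1.1  0.1  2. ] [-0.004 -0.002  0.008]
```

Request:
arm_command:
  motion:
    - {"dx": -1, "dy": 0, "dz": 2, "rx": 0, "ry": 0, "rz": 0, "hand": 0.3}
    - {"dx": -1, "dy": 0, "dz": 2, "rx": 0, "ry": 0, "rz": 0, "hand": 0.3}
    - {"dx": -1, "dy": 0, "dz": 2, "rx": 0, "ry": 0, "rz": 0, "hand": 0.7}
    - {"dx": -1, "dy": 0, "dz": 2, "rx": 0, "ry": 0, "rz": 0, "hand": 0.7}
    - {"dx": -1, "dy": 0, "dz": 2, "rx": 0, "ry": 0, "rz": 0, "hand": 0.7}
    - {"dx": -1, "dy": 0, "dz": 2, "rx": 0, "ry": 0, "rz": 0, "hand": 0.7}
    - {"dx": -1, "dy": 0, "dz": 2, "rx": 0, "ry": 0, "rz": 0, "hand": 0.7}
    - {"dx": -1, "dy": 0, "dz": -20, "rx": 0, "ry": 0, "rz": 0, "hand": 1}
    - {"dx": -1, "dy": 0, "dz": -60, "rx": 0, "ry": 0, "rz": 0, "hand": 1}
    - {"dx": -1, "dy": 0, "dz": -95, "rx": 0, "ry": 0, "rz": 0, "hand": 1}
    - {"dx": -1, "dy": 0, "dz": -95, "rx": 0, "ry": 0, "rz": 0, "hand": 1}

```text
time_s: 18.72
eef_pos: [523.7, -292.9, 149.7]
eef_rot: [1.0, 0.022, 0.006, 0.0]
wrist_force: [1.2, -0.2, 1.1]
width: 85.3
```

```bash
python3 go.py 450.5,-130,150,0.30 450.5,-130,42,0.30
```

```text
t 18.72 p [ 523.7 -292.9  149.7] yaw 0.043 w 85.3 F [ 1.2 -0.2  1.1] q [-0.19  0.29 -0.27 -0.   -0.99  1.8 ]
450.5,-130,150,0.30 -> [ -66.1 -165.9   -1.3] [ 0.003 -0.011 -0.257]
450.5,-130,42,0.30 -> [ -67.3 -166.   106.7] [ 0.003 -0.011 -0.257]
```

Request:
arm_command:
  motion:
    - {"dx": -66, "dy": -166, "dz": -1, "rx": 0, "ry": -0.01, "rz": -0.257, "hand": 1}
    - {"dx": -66, "dy": -166, "dz": -1, "rx": 0, "ry": -0.01, "rz": -0.257, "hand": 1}
    - {"dx": -66, "dy": -166, "dz": -1, "rx": 0, "ry": -0.01, "rz": -0.257, "hand": 1}
    - {"dx": -66, "dy": -166, "dz": -1, "rx": 0, "ry": -0.01, "rz": -0.257, "hand": 1}
    - {"dx": -66, "dy": -166, "dz": -1, "rx": 0, "ry": -0.01, "rz": -0.257, "hand": 1}
    - {"dx": -66, "dy": -166, "dz": -1, "rx": 0, "ry": -0.01, "rz": -0.257, "hand": 1}
    - {"dx": -66, "dy": -166, "dz": -1, "rx": 0, "ry": -0.01, "rz": -0.257, "hand": 1}
    - {"dx": -66, "dy": -166, "dz": -1, "rx": 0, "ry": -0.01, "rz": -0.257, "hand": 1}
    - {"dx": -66, "dy": -166, "dz": -1, "rx": 0, "ry": -0.01, "rz": -0.257, "hand": 1}

```text
time_s: 19.47
eef_pos: [450.9, -130.6, 149.5]
eef_rot: [0.989, 0.149, 0.001, 0.001]
wrist_force: [-0.5, -0.7, 0.1]
width: 85.4
```

```bash
python3 go.py 450.5,-130,150,0.30 450.5,-130,38,0.30; python3 - <<'E'
from meas import *
im,c=grab('top','pics/t4.png'); im=im[:,:,::-1].copy(); H,S,V=cv2.split(cv2.cvtColor(im,cv2.COLOR_BGR2HSV))
b=blob(im,(S<50)&(V>218),(446,190),26); print(cv2.minAreaRect(ray(c,b,48)[:,:2].astype(np.float32)))
cv2.imwrite('pics/t4c.png',cv2.resize(im[100:270,290:490],None,fx=3,fy=3))
E
```

```text
t 19.47 p [ 450.9 -130.6  149.5] yaw 0.299 w 85.4 F [-0.5 -0.7  0.1] q [ 0.14  0.09 -0.54  0.   -0.94  1.73]
450.5,-130,150,0.30 -> [-0.2 -0.7 -0.5] [ 0.003 -0.001 -0.001]
450.5,-130,38,0.30 -> [ -0.3  -1.  111.5] [ 0.003 -0.001 -0.001]Traceback (most recent call last):
  File "<stdin>", line 3, in <module>
  File "meas.py", line 8, in blob
    return max(cs,key=cv2.contourArea)[:,0,:]
           ~~~^^^^^^^^^^^^^^^^^^^^^^^^
ValueError: max() iterable argument is empty
```

Request:
arm_command:
  motion:
    - {"dx": 0, "dy": -0.5, "dz": 40, "rx": 0, "ry": 0, "rz": 0, "hand": 1}
    - {"dx": 0, "dy": -0.5, "dz": 75, "rx": 0, "ry": 0, "rz": 0, "hand": 1}
    - {"dx": 0, "dy": -0.5, "dz": 100, "rx": 0, "ry": 0, "rz": 0, "hand": 1}
    - {"dx": 0, "dy": -0.5, "dz": 111, "rx": 0, "ry": 0, "rz": 0, "hand": 1}
    - {"dx": 0, "dy": -0.5, "dz": 111, "rx": 0, "ry": 0, "rz": 0, "hand": 0.45}
    - {"dx": 0, "dy": -0.5, "dz": 111, "rx": 0, "ry": 0, "rz": 0, "hand": 0.45}
    - {"dx": 0, "dy": -0.5, "dz": 111, "rx": 0, "ry": 0, "rz": 0, "hand": 0.45}
    - {"dx": 0, "dy": -0.5, "dz": 111, "rx": 0, "ry": 0, "rz": 0, "hand": 0.45}
    - {"dx": 0, "dy": -0.5, "dz": 111, "rx": 0, "ry": 0, "rz": 0, "hand": 0.45}
    - {"dx": 0, "dy": -0.5, "dz": 111, "rx": 0, "ry": 0, "rz": 0, "hand": 0.45}
    - {"dx": 0, "dy": -0.5, "dz": 111, "rx": 0, "ry": 0, "rz": 0, "hand": 0.45}
    - {"dx": 0, "dy": -0.5, "dz": 111, "rx": 0, "ry": 0, "rz": 0, "hand": 0.45}
  newtons: 80

```text
time_s: 20.52
eef_pos: [451.6, -130.5, 39.2]
eef_rot: [0.989, 0.149, 0.001, 0.001]
wrist_force: [1.2, 0.0, 4.7]
width: 54.0
```

```bash
python3 go.py 425.2,-294.2,130,0.034
```

```text
t 20.52 p [ 451.6 -130.5   39.2] yaw 0.299 w 54.0 F [1.2 0.  4.7] q [ 0.14  0.24 -0.67  0.   -0.65  1.72]
425.2,-294.2,130,0.034 -> [-73.3 148.9 -90.5] [ 0.003 -0.003  0.265]
```

Request:
arm_command:
  motion:
    - {"dx": 0, "dy": 0, "dz": -25, "rx": 0, "ry": 0, "rz": 0, "hand": 0.45}
    - {"dx": 0, "dy": 0, "dz": -60, "rx": 0, "ry": 0, "rz": 0, "hand": 0.45}
    - {"dx": -10, "dy": 20, "dz": -90, "rx": 0, "ry": 0, "rz": 0.03, "hand": 0.45}
    - {"dx": -25, "dy": 50, "dz": -90, "rx": 0, "ry": 0, "rz": 0.1, "hand": 0.45}
    - {"dx": -40, "dy": 80, "dz": -90, "rx": 0, "ry": 0, "rz": 0.15, "hand": 0.45}
    - {"dx": -55, "dy": 110, "dz": -90, "rx": 0, "ry": 0, "rz": 0.2, "hand": 0.45}
    - {"dx": -68, "dy": 138, "dz": -90, "rx": 0, "ry": 0, "rz": 0.25, "hand": 0.45}
    - {"dx": -73, "dy": 149, "dz": -90, "rx": 0, "ry": 0, "rz": 0.265, "hand": 0.45}
    - {"dx": -73, "dy": 149, "dz": -90, "rx": 0, "ry": 0, "rz": 0.265, "hand": 0.45}
    - {"dx": -73, "dy": 149, "dz": -90, "rx": 0, "ry": 0, "rz": 0.265, "hand": 0.45}
    - {"dx": -73, "dy": 149, "dz": -90, "rx": 0, "ry": 0, "rz": 0.265, "hand": 0.45}

```text
time_s: 21.43
eef_pos: [425.0, -293.7, 129.2]
eef_rot: [1.0, 0.017, 0.001, 0.001]
wrist_force: [0.1, 0.5, -2.5]
width: 54.8
```

```bash
python3 go.py 426.2,-294.2,52,0.034; python3 - <<'E'
from h import *
im,c=grab('side','pics/s5.png'); cv2.imwrite('pics/s5c.png',cv2.resize(im[60:260,200:460],None,fx=2.7,fy=2.7)[:,:,::-1])
E
```

```text
t 21.43 p [ 425.  -293.7  129.2] yaw 0.034 w 54.8 F [ 0.1  0.5 -2.5] q [-0.22  0.19 -0.47  0.   -0.91  1.83]
426.2,-294.2,52,0.034 -> [ 1.   0.4 77.2] [ 0.002 -0.002  0.   ]
```

View pics/s5c.png

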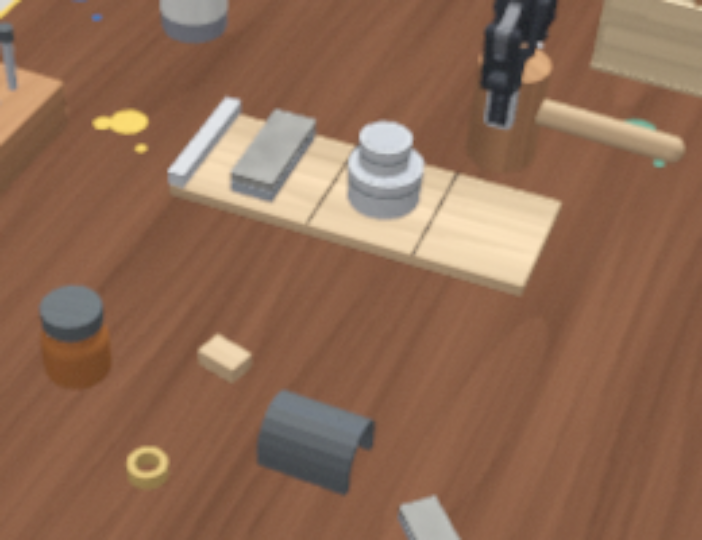

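The side view shows the stone and tin stack well placed and the mallet held upright above its field. Lower and release.

Request:
arm_command:
  motion:
    - {"dx": 1, "dy": 0, "dz": 35, "rx": 0, "ry": 0, "rz": 0, "hand": 0.45}
    - {"dx": 1, "dy": 0, "dz": 60, "rx": 0, "ry": 0, "rz": 0, "hand": 0.45}
    - {"dx": 1, "dy": 0, "dz": 73, "rx": 0, "ry": 0, "rz": 0, "hand": 0.45}
    - {"dx": 1, "dy": 0, "dz": 77, "rx": 0, "ry": 0, "rz": 0, "hand": 0.45}
    - {"dx": 1, "dy": 0, "dz": 78, "rx": 0, "ry": 0, "rz": 0, "hand": 0.45}
    - {"dx": 1, "dy": 0, "dz": 78, "rx": 0, "ry": 0, "rz": 0, "hand": 0.45}
    - {"dx": 1, "dy": 0, "dz": 78, "rx": 0, "ry": 0, "rz": 0, "hand": 1}
    - {"dx": 1, "dy": 0, "dz": 78, "rx": 0, "ry": 0, "rz": 0, "hand": 1}
    - {"dx": 1, "dy": 0, "dz": 78, "rx": 0, "ry": 0, "rz": 0, "hand": 1}
    - {"dx": 1, "dy": 0, "dz": 78, "rx": 0, "ry": 0, "rz": 0, "hand": 1}
    - {"dx": 1, "dy": 0, "dz": 78, "rx": 0, "ry": 0, "rz": 0, "hand": 1}
    - {"dx": 1, "dy": 0, "dz": 50, "rx": 0, "ry": 0, "rz": 0, "hand": 1}

```text
time_s: 22.48
eef_pos: [423.4, -292.5, 75.5]
eef_rot: [1.0, 0.017, -0.002, -0.0]
wrist_force: [-0.1, -0.3, 0.7]
width: 85.2
```

Request:
arm_command:
  motion:
    - {"dx": 0, "dy": 0, "dz": -40, "rx": 0, "ry": 0, "rz": 0, "hand": 1}
    - {"dx": 0, "dy": 0, "dz": -80, "rx": 0, "ry": 0, "rz": 0, "hand": 1}
    - {"dx": 0, "dy": 0, "dz": -100, "rx": 0, "ry": 0, "rz": 0, "hand": 1}
    - {"dx": 0, "dy": 0, "dz": -100, "rx": 0, "ry": 0, "rz": 0, "hand": 1}

```text
time_s: 22.82
eef_pos: [426.6, -293.8, 181.1]
eef_rot: [1.0, 0.017, 0.002, 0.001]
wrist_force: [1.5, -0.1, 0.6]
width: 85.6
```

```bash
python3 go.py 458.3,-9,120,0.017
```

```text
t 22.82 p [ 426.6 -293.8  181.1] yaw 0.034 w 85.6 F [ 1.5 -0.1  0.6] q [-0.22  0.13 -0.4   0.   -1.03  1.83]
458.3,-9,120,0.017 -> [  41.3 -283.7   60.5] [ 0.003 -0.004  0.017]
```

Request:
arm_command:
  motion:
    - {"dx": 41, "dy": -284, "dz": 60, "rx": 0, "ry": 0, "rz": 0.017, "hand": 1}
    - {"dx": 41, "dy": -284, "dz": 60, "rx": 0, "ry": 0, "rz": 0.017, "hand": 1}
    - {"dx": 41, "dy": -284, "dz": 60, "rx": 0, "ry": 0, "rz": 0.017, "hand": 1}
    - {"dx": 41, "dy": -284, "dz": 60, "rx": 0, "ry": 0, "rz": 0.017, "hand": 1}
    - {"dx": 41, "dy": -284, "dz": 60, "rx": 0, "ry": 0, "rz": 0.017, "hand": 1}
    - {"dx": 41, "dy": -284, "dz": 60, "rx": 0, "ry": 0, "rz": 0.017, "hand": 1}
    - {"dx": 41, "dy": -284, "dz": 60, "rx": 0, "ry": 0, "rz": 0.017, "hand": 1}
    - {"dx": 41, "dy": -284, "dz": 60, "rx": 0, "ry": 0, "rz": 0.017, "hand": 1}
    - {"dx": 41, "dy": -284, "dz": 60, "rx": 0, "ry": 0, "rz": 0.017, "hand": 1}
    - {"dx": 41, "dy": -284, "dz": 60, "rx": 0, "ry": 0, "rz": 0.017, "hand": 1}
    - {"dx": 41, "dy": -284, "dz": 60, "rx": 0, "ry": 0, "rz": 0.017, "hand": 1}

```text
time_s: 23.73
eef_pos: [457.9, -9.5, 120.5]
eef_rot: [1.0, 0.008, 0.002, 0.001]
wrist_force: [-0.5, 0.4, -0.0]
width: 85.5
```

```bash
python3 go.py 458.3,-9,-6,0.017; python3 - <<'E'
from h import *
im,c=grab('wrist','pics/w5.png')
H,S,V=cv2.split(cv2.cvtColor(im,cv2.COLOR_RGB2HSV))
im2,c2=grab('top','pics/t5.png')
E
```

```text
t 23.73 p [457.9  -9.5 120.5] yaw 0.016 w 85.5 F [-0.5  0.4 -0. ] q [ 0.42  0.1  -0.6   0.01 -0.86  1.17]
458.3,-9,-6,0.017 -> [ -0.   -0.8 126.5] [ 0.003 -0.004 -0.001]
```

View pics/w5.png

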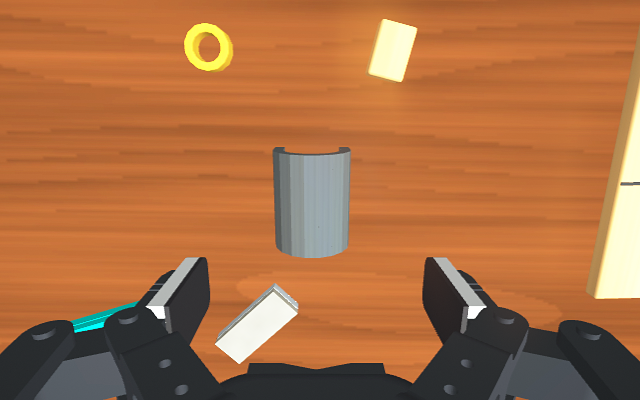

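The wrist view shows the arch centred between the pads (columns 274–350), with the decoy small bar clear of the fingers. Descend and grip.

Request:
arm_command:
  motion:
    - {"dx": 0, "dy": -2, "dz": 40, "rx": 0, "ry": 0, "rz": 0, "hand": 1}
    - {"dx": 0, "dy": -2, "dz": 80, "rx": 0, "ry": 0, "rz": 0, "hand": 1}
    - {"dx": 0, "dy": -2, "dz": 110, "rx": 0, "ry": 0, "rz": 0, "hand": 1}
    - {"dx": 0, "dy": -2, "dz": 122, "rx": 0, "ry": 0, "rz": 0, "hand": 1}
    - {"dx": 0, "dy": -2, "dz": 126, "rx": 0, "ry": 0, "rz": 0, "hand": 1}
    - {"dx": 0, "dy": -2, "dz": 127, "rx": 0, "ry": 0, "rz": 0, "hand": 0.4}
    - {"dx": 0, "dy": -2, "dz": 127, "rx": 0, "ry": 0, "rz": 0, "hand": 0.4}
    - {"dx": 0, "dy": -2, "dz": 127, "rx": 0, "ry": 0, "rz": 0, "hand": 0.4}
    - {"dx": 0, "dy": -2, "dz": 127, "rx": 0, "ry": 0, "rz": 0, "hand": 0.4}
    - {"dx": 0, "dy": -2, "dz": 127, "rx": 0, "ry": 0, "rz": 0, "hand": 0.4}
    - {"dx": 0, "dy": -2, "dz": 127, "rx": 0, "ry": 0, "rz": 0, "hand": 0.4}
    - {"dx": 0, "dy": -2, "dz": 127, "rx": 0, "ry": 0, "rz": 0, "hand": 0.4}
  newtons: 80

```text
time_s: 24.83
eef_pos: [459.6, -8.0, -4.7]
eef_rot: [1.0, 0.008, 0.003, 0.001]
wrist_force: [-0.7, -1.8, 7.5]
width: 52.0
```

Request:
arm_command:
  motion:
    - {"dx": 0, "dy": 0, "dz": 0, "rx": 0, "ry": 0, "rz": 0, "hand": 0.4}
    - {"dx": 0, "dy": 0, "dz": -10, "rx": 0, "ry": 0, "rz": 0, "hand": 0.4}
    - {"dx": 0, "dy": 0, "dz": -30, "rx": 0, "ry": 0, "rz": 0, "hand": 0.4}
    - {"dx": 0, "dy": 0, "dz": -60, "rx": 0, "ry": 0, "rz": 0, "hand": 0.4}
    - {"dx": 0, "dy": 0, "dz": -90, "rx": 0, "ry": 0, "rz": 0, "hand": 0.4}
    - {"dx": 0, "dy": 0, "dz": -120, "rx": 0, "ry": 0, "rz": 0, "hand": 0.4}
    - {"dx": 0, "dy": 0, "dz": -120, "rx": 0, "ry": 0, "rz": 0, "hand": 0.4}

```text
time_s: 25.42
eef_pos: [462.0, -6.8, 121.3]
eef_rot: [1.0, 0.008, 0.008, -0.001]
wrist_force: [0.6, 0.5, -3.6]
width: 52.3
```

```bash
python3 go.py 514.1,309.5,115,0.017; python3 - <<'E'
from h import *
im,c=grab('wrist','pics/w6.png')
E
```

```text
t 25.42 p [462.   -6.8 121.3] yaw 0.017 w 52.3 F [ 0.6  0.5 -3.6] q [ 0.42  0.1  -0.61  0.01 -0.85  1.16]
514.1,309.5,115,0.017 -> [  57.3 -315.4    7.5] [-0.001 -0.016 -0.   ]
```

View pics/w6.png

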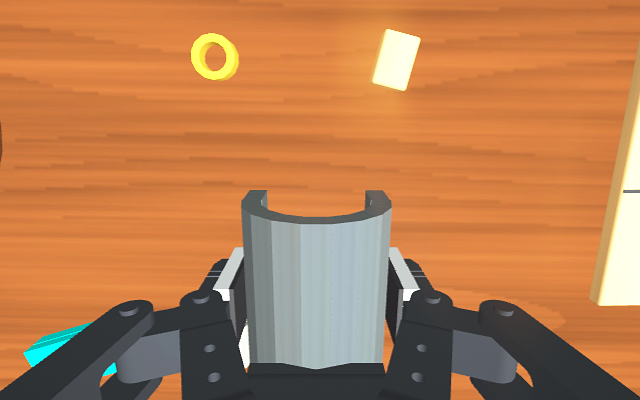

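The arch is held level at 52 mm and the wrist reads 3.6 N, which matches its weight. Carry it to the log.

Request:
arm_command:
  motion:
    - {"dx": 5, "dy": -27, "dz": 2, "rx": 0, "ry": 0, "rz": 0, "hand": 0.4}
    - {"dx": 11, "dy": -60, "dz": 4, "rx": 0, "ry": 0, "rz": 0, "hand": 0.4}
    - {"dx": 17, "dy": -95, "dz": 7, "rx": 0, "ry": -0.015, "rz": 0, "hand": 0.4}
    - {"dx": 23, "dy": -130, "dz": 7, "rx": 0, "ry": -0.015, "rz": 0, "hand": 0.4}
    - {"dx": 30, "dy": -165, "dz": 7, "rx": 0, "ry": -0.015, "rz": 0, "hand": 0.4}
    - {"dx": 36, "dy": -200, "dz": 7, "rx": 0, "ry": -0.015, "rz": 0, "hand": 0.4}
    - {"dx": 43, "dy": -235, "dz": 7, "rx": 0, "ry": -0.015, "rz": 0, "hand": 0.4}
    - {"dx": 50, "dy": -270, "dz": 7, "rx": 0, "ry": -0.015, "rz": 0, "hand": 0.4}
    - {"dx": 55, "dy": -298, "dz": 7, "rx": 0, "ry": -0.015, "rz": 0, "hand": 0.4}
    - {"dx": 58, "dy": -315, "dz": 7, "rx": 0, "ry": -0.015, "rz": 0, "hand": 0.4}
    - {"dx": 58, "dy": -315, "dz": 7, "rx": 0, "ry": -0.015, "rz": 0, "hand": 0.4}
    - {"dx": 58, "dy": -315, "dz": 7, "rx": 0, "ry": -0.015, "rz": 0, "hand": 0.4}

```text
time_s: 26.47
eef_pos: [512.9, 308.9, 111.3]
eef_rot: [1.0, 0.008, -0.002, 0.0]
wrist_force: [-0.7, 0.3, -4.5]
width: 52.6
```

```bash
python3 go.py 515,309.5,60,0.017 515,309.5,45,0.017
```

```text
t 26.47 p [512.9 308.9 111.3] yaw 0.016 w 52.6 F [-0.7  0.3 -4.5] q [ 0.87  0.34 -0.31 -0.   -0.93  0.72]
515,309.5,60,0.017 -> [ 2.2 -0.6 51.3] [ 0.001  0.003 -0.001]
515,309.5,45,0.017 -> [ 2.3 -0.6 66.3] [ 0.001  0.003 -0.001]
```

Request:
arm_command:
  motion:
    - {"dx": 2, "dy": -0.5, "dz": 30, "rx": 0, "ry": 0, "rz": 0, "hand": 0.4}
    - {"dx": 2, "dy": -0.5, "dz": 52, "rx": 0, "ry": 0, "rz": 0, "hand": 0.4}
    - {"dx": 2, "dy": -0.5, "dz": 61, "rx": 0, "ry": 0, "rz": 0, "hand": 0.4}
    - {"dx": 2, "dy": -0.5, "dz": 65, "rx": 0, "ry": 0, "rz": 0, "hand": 0.4}
    - {"dx": 2, "dy": -0.5, "dz": 66, "rx": 0, "ry": 0, "rz": 0, "hand": 0.4}
    - {"dx": 2, "dy": -0.5, "dz": 66, "rx": 0, "ry": 0, "rz": 0, "hand": 0.4}
    - {"dx": 2, "dy": -0.5, "dz": 66, "rx": 0, "ry": 0, "rz": 0, "hand": 1}
    - {"dx": 2, "dy": -0.5, "dz": 66, "rx": 0, "ry": 0, "rz": 0, "hand": 1}
    - {"dx": 2, "dy": -0.5, "dz": 66, "rx": 0, "ry": 0, "rz": 0, "hand": 1}
    - {"dx": 2, "dy": -0.5, "dz": 66, "rx": 0, "ry": 0, "rz": 0, "hand": 1}
    - {"dx": 2, "dy": -0.5, "dz": 66, "rx": 0, "ry": 0, "rz": 0, "hand": 1}
    - {"dx": 2, "dy": -0.5, "dz": 30, "rx": 0, "ry": 0, "rz": 0, "hand": 1}

```text
time_s: 27.47
eef_pos: [511.6, 306.6, 75.5]
eef_rot: [1.0, 0.007, -0.006, 0.004]
wrist_force: [0.2, -0.6, -1.9]
width: 85.9
```

Request:
arm_command:
  motion:
    - {"dx": 0, "dy": 0, "dz": -40, "rx": 0, "ry": 0, "rz": 0, "hand": 1}
    - {"dx": 0, "dy": 0, "dz": -80, "rx": 0, "ry": 0, "rz": 0, "hand": 1}
    - {"dx": 0, "dy": -40, "dz": -110, "rx": 0, "ry": 0, "rz": 0, "hand": 1}
    - {"dx": -20, "dy": -80, "dz": -110, "rx": 0, "ry": 0, "rz": 0, "hand": 1}
    - {"dx": -40, "dy": -120, "dz": -110, "rx": 0, "ry": 0, "rz": 0, "hand": 1}
    - {"dx": -60, "dy": -160, "dz": -110, "rx": 0, "ry": 0, "rz": 0, "hand": 1}
    - {"dx": -80, "dy": -200, "dz": -110, "rx": 0, "ry": 0, "rz": 0, "hand": 1}
    - {"dx": -100, "dy": -240, "dz": -110, "rx": 0, "ry": 0, "rz": 0, "hand": 1}
    - {"dx": -120, "dy": -270, "dz": -110, "rx": 0, "ry": 0, "rz": 0, "hand": 1}
    - {"dx": -120, "dy": -270, "dz": -110, "rx": 0, "ry": 0, "rz": 0, "hand": 1}
    - {"dx": -120, "dy": -270, "dz": -110, "rx": 0, "ry": 0, "rz": 0, "hand": 1}

```text
time_s: 28.38
eef_pos: [386.2, 578.9, 184.0]
eef_rot: [1.0, 0.009, -0.006, 0.004]
wrist_force: [0.7, 0.3, -0.6]
width: 85.5
```

```bash
python3 go.py; python3 - <<'E'
from meas import *
im,c=grab('top','pics/t6.png'); im=im[:,:,::-1].copy(); H,S,V=cv2.split(cv2.cvtColor(im,cv2.COLOR_BGR2HSV))
def rc(n,m,sd,r,z):
    try: print(n,cv2.minAreaRect(ray(c,blob(im,m,sd,r),z)[:,:2].astype(np.float32)))
    except Exception as e: print(n,e)
rc('stone',(S<50)&(V>100)&(V<230),(441,144),28,34)
rc('tins',(S<50)&(V>120),(446,190),26,48)
rc('mhead',(V>140)&(S>140),(452,235),22,97)
rc('arch',(S<130)&(V<130)&((H>60)|(V<55)),(164,199),30,80)
for n,sd,r,z in(("jarlid",(314,127),16,65),("off",(338,176),12,16),("ring",(284,177),10,14)):
    rc(n,{"jarlid":(S<130)&(H>60),"off":(V>150),"ring":(V>130)}[n],sd,r,z)
cv2.imwrite('pics/t6c.png',cv2.resize(im[80:300,110:500],None,fx=2.05,fy=2.05))
E
```

```text
t 28.38 p [386.2 578.9 184. ] yaw 0.019 w 85.5 F [ 0.7  0.3 -0.6] q [ 1.26  0.43  0.02 -0.01 -1.17  0.34]
stone ((623.4243774414062, -288.2973937988281), (40.894386291503906, 101.43374633789062), 1.9731428623199463)
tins ((521.2828979492188, -292.6231994628906), (63.2445068359375, 63.540069580078125), 42.80823516845703)
mhead ((428.0416259765625, -292.9027099609375), (50.85448455810547, 53.11533737182617), 87.06379699707031)
arch ((513.9884033203125, 300.4884338378906), (69.48888397216797, 53.42908477783203), 0.2838679850101471)
jarlid ((655.8646850585938, -8.724210739135742), (40.50072479248047, 43.54418182373047), 88.76461791992188)
off ((557.6661376953125, -60.86695098876953), (25.746225357055664, 36.92490005493164), 74.55328369140625)
ring ((557.951416015625, 60.9260368347168), (30.95241355895996, 31.3623046875), 88.93399047851562)
```

View pics/t6c.png

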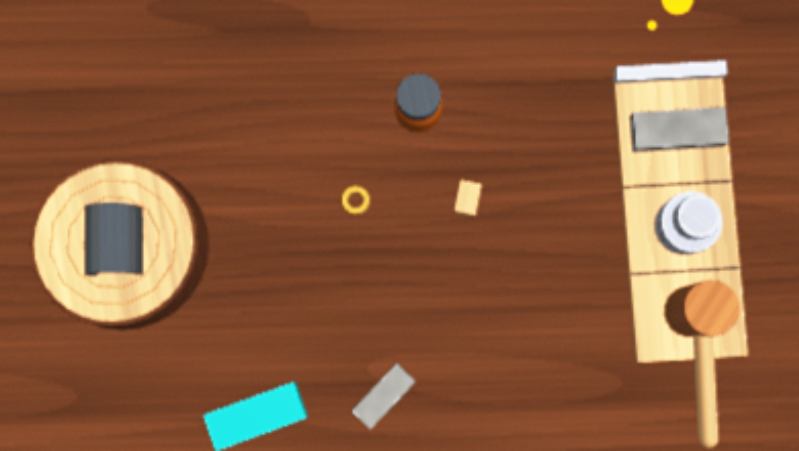

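The top view shows everything in place: arch on the log at crop (114,239), stone (680,129), tins (690,222) with the small one at (698,216), mallet (712,307) with its handle pointing down-image. The bystanders have moved 1 mm or less. One last numeric check of the small tin and handle.

```bash
python3 - <<'E'
from h import *
c=cal('top'); im=cv2.imread('pics/t6.png'); g=cv2.resize(im[165:210,425:475],None,fx=8,fy=8,interpolation=cv2.INTER_CUBIC)
f=lambda x,y:(x/2.05+110,y/2.05+80)
h=ray(c,[f(705.5,345),f(709.5,440)],60); d=h[0]-h[1]; print('handle yaw',np.arctan2(d[1],d[0]).round(3))
print('small by eye',ray(c,[f(698,216)],74).round(1))
H=cv2.HoughCircles(cv2.cvtColor(g,cv2.COLOR_BGR2GRAY),cv2.HOUGH_GRADIENT,1.5,10,param1=60,param2=30,minRadius=75,maxRadius=100)
if H is not None: print('hough',[(ray(c,[(x/8+425-.4,y/8+165-.4)],74).round(1).tolist(),r/8) for x,y,r in H[0][:4]])
# side: small tin top ellipse and large tin
s=cv2.imread('pics/s5.png'); cs=cal('side')
print('small expected side px',proj(cs,[[521,-291.5,74],[521,-291.5,12]]).round(1))
print('side by eye small top',ray(cs,[(200+386/2.7,60+138/2.7)],74).round(1))
E
```

```text
handle yaw -0.011
small by eye [[ 522.6 -292.2   74. ]]
hough [([[523.1, -292.0, 74.0]], np.float32(10.1625)), ([[520.8, -287.2, 74.0]], np.float32(10.4625)), ([[525.0, -294.1, 74.0]], np.float32(11.3625)), ([[509.3, -272.8, 74.0]], np.float32(11.3625))]
small expected side px [[343.7 110.3]
 [341.7 131.9]]
side by eye small top [[ 521.3 -288.    74. ]]
```

All within tolerance, so I'm handing in.

```bash
python3 -c "
from station import close_job; print(close_job())"
```

```text
the job is handed in; nothing more can be done
None
```

The job is handed in at about 28 s of the 118 s, with everything set up as asked. The hand-in gave no verdict.

**Last checks** (top camera):

| Thing | Offset from target | Angle off |
|---|---|---|
| Stone | about 2 mm | about 0 rad |
| Large tin | about 2 mm | – |
| Small tin on large tin | about 1–2 mm | – |
| Mallet | about 3 mm | handle 0.05 rad |
| Arch weight on log | about 1–2 mm | – |

The jar, offcut and ring read within about 1 mm of where they started. The small-tin circle fit gave several candidates. I took the one nearest my reading by eye; the side view also put the small tin within 5 mm. The arch's raw reading was 9 mm off in y. I put most of that down to the slanted view of its side, so its figure relies on that correction and on the tool position at release.

**What went wrong:** the first two tries at the stone closed above it. The wrist camera showed the fingertips standing about 25–30 mm farther back than the stated 19 mm ahead of the TCP. I corrected the grasp heights for that and every later grasp held first time. The lift on the first try also began before the fingers had closed.

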